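# Hang the second gauge plate on the sprung hook

### The arm

A 6-joint arm with a two-finger parallel gripper is mounted at the origin on a cart in front of the work surface, level with it; the furniture and walls round the work are solid. World frame = base frame: x ahead of the robot, y to its left, z up, the work surface at z = 0. Lengths are in m, angles in rad, forces in N, time in s.
With the tool pointing down it reaches from about 0.3 to 0.775 m from the base axis. Payload 14.6 kg.
Tool frame: the origin (TCP) lies midway between the tips of the shut fingers; the grasp point (between the pads) lies 19 mm behind it (arm.grip_point_offset is the distance from the TCP to the grasp point, in m); z points along the fingers, x is the direction in which the jaws open and shut, and the axes are right-handed (so a half turn about z gives the same grasp; the last joint's range is limited). The gripper opens to 94 mm and grips with 3 to 60 N. Pads are 16 mm wide; open, the fingers measure 119 mm over their backs; the gripper's body (75 mm by 177 mm) begins 78 mm behind the grasp point.
Start: joints at [-1.236, 0.3, 1.521, -0, 1.321, -0.067], TCP at [0.215, -0.506, 0.205] pointing down, gripper open.
Joint ranges: [-3.03, 3.03], [-0.79, 2.21], [0.23, 2.52], [-1.04, 4.18], [0, 3.07], [-2.55, 2.55]. Speed limits (rad/s): [2.22, 2.22, 2.57, 3.14, 3.14, 3.14].

### API

Orientations are given as [roll, pitch, yaw] about the fixed x, y, z axes, in that order (R = Rz(yaw) Ry(pitch) Rx(roll)).
In Python, from station import arm gives the robot as it stands.
- The arm moves only by the tool jog_arm, never from a script. Its argument "targets" is text: rows parted by semicolons, each of 7 numbers parted by spaces: the shift along the tool's x, y, z in m, then the turn, a rotation vector about the tool's x, y, z in rad, then the opening, from 0 (shut) to 1 (fully open). In form: x y z ax ay az hand; .... A call has exactly 5 rows; each row is the pose to reach, as a shift and turn from the pose commanded when the call began, along the tool's axes at that moment; what a row does not reach only later rows make up. A row lasts 1/10 s, in which the tool goes at most 50 mm and 8.59 degrees, less where a joint would pass 70% of its speed; a pose out of reach is approached as far as the arm can. A call with a gripper value outside its range is refused whole. The fingers move at their own pace and stop on an object; "squeeze" is the grip in N (left out, the last holds). Time passes only in rows, so rows that repeat a pose let the fingers close, or fill a call up. It gives the time, the measured TCP pose, the force and the opening at its end, in the units of the state.
- arm.state(): the state, without advancing time (a new reading comes with each control period).
- arm.snapshot(name): name is "side" or "top" or "wrist"; returns the picture (400x640x3 uint8, red, green, blue); there is no depth.
- arm.camera_info(name): a dict with "vertical_fov" (degrees; the focal length in pixels is half the picture's height over the tangent of half this angle, whatever the lens; pixels are square), "cx", "cy" (the principal point, pixels), "R" (3x3) and "t" (3): a world point X has camera coordinates R X + t; the wrist camera has in their place "mount" (4x4, takes a point from camera to tool coordinates, whose origin is the TCP and whose axes are the tool frame's). Camera axes: x right, y down, z forward; pixel columns grow to the right and rows downward; lengths in m; the calibration is good to about 2 mm. A picture is of the moment at which its call begins: read the wrist's pose just before it. camera_info takes no time and is no camera call.
- arm.finish_job(): hands the job in, once; it reports no verdict.
The state is a dict: "time_s": time; "qpos": joint angles; "joint_velocities": joint speeds; "tau": joint torques, N m; "tcp_pos": TCP position; "ee_rot": TCP orientation; "contact_force": force on the tool from outside, world axes, zero at the start; "moment": the same for the moment, N m; "grip_width": finger opening in m.
Only numpy, scipy, OpenCV 4.12 (cv2) and the standard library are available. Lean on these libraries where they do the work, as an engineer would, in place of code of your own. Each camera call takes 0.05 s, during which the arm holds its last target.

### The job

Take the tall gauge plate out of the slotted block and hang it on the bench hook in front of the plate that already hangs there: pass its slot over the upturned tip of the bar, use it to push the first plate gently back against the spring plunger until you feel the solid shoulder (8 to 10 N is plenty), then let it down behind the tip so that it hangs by its slot on the bar. Let go; both plates must end hanging upright on the bar. Never push hard against the hanging plate or the hook, do not knock or lift the hanging plate off, and leave the other things on the bench where they are.

Things in the scene. Friction and masses are not known exactly. Their poses are not given: they have to be found in the camera images.
- tall_plate: Plate to hang: dark steel, 22 mm thick (x), 56 wide (y), 120 tall (z), about 0.42 kg, same front and back. Origin: centre of its underside. Body up to z = 44 mm, notched at the foot; closed slot 14 mm wide through it from z = 44 to 72; solid above it, with a neck 32 mm wide (y), z = 78 to 120, to grip from above in its upper half. Starts upright in the block, underside 8 mm above the bench.
- tall_eye (a point): Middle of the upper edge of the tall plate's slot (72 mm above its underside); this edge comes to rest on the bar. Axes as the plate's.
- hung_plate: Plate that already hangs on the hook: dark steel, 8 mm thick (x), 46 wide (y), 84 tall (z), no neck, about 0.15 kg. Origin: centre of its underside. Slot 14 mm wide from z = 40 to 68 mm; solid above it, 26 mm wide from z = 74 to 84 mm.
- hung_eye (a point): Middle of the upper edge of the hanging plate's slot (68 mm above its underside), resting on the bar. Axes as the plate's.
- hook_stand: Fixed bench hook. Origin: centre under its foot; x runs level along the bar, from the tip (robot's side) to the post, within 20 degrees of world x. Foot 140 x 90 x 12 mm; post at x = 23 to 47 mm; on it a barrel, 32 mm thick, from x = 6 mm. Out of it towards -x comes a round 8 mm bar, axis 115 mm above the bench, ending in an upturned tip.
- hook_bar_top (a point): Fixed on the stand: top of the bar, 119 mm above the bench, at x = -32.5 mm of the stand, where the first plate hangs. Axes as the stand's.
- hook_tip (a point): Nominal top of the upturned tip: x = -50 mm of the stand, 129 mm above the bench (10 mm over the bar's top); the tip is 8 mm thick and round. The bar was set by hand: tip, plunger and shoulder truly stand, all together, anywhere up to 9 mm nearer or farther along x than this; that is not measured.
- hook_shoulder (a point): Nominal face of the solid shoulder on the bar (30 mm diameter), 32.5 mm behind the tip's rear face (true setting up to 9 mm off, with the tip). A 19 mm spring plunger stands 5.5 mm proud of it: starts to give at 4 N, flush at 6 N. Plunger out: 27 mm to the tip. Both plates (30 mm) against the shoulder: 2.5 mm to spare. Let go, the plunger presses both against the tip.
- block: Fixed grey slotted block, 80 (x) x 88 (y) x 35 mm. Origin: centre of its underside. Two upright slots, 24 mm wide (x) and 60 mm long (y), floor 8 mm above the bench, their centres at x = -19 and +19 mm; the tall plate stands in the +19 one, the other is empty.
- spare_board_1: Bystander: small circuit board, 36 x 60 x 12 mm, flat on the bench; origin: centre of its underside.
- hex_key_set: Bystander: hex key case, 22 x 92 x 24 mm, lying; origin: centre of its underside.
- small_carton: Bystander: plain cardboard carton, 91 x 60 x 55 mm; origin: centre of its underside.
There are look-alikes about, which are no part of the job. Of the things like the tall_plate, leave any that is pink; of the rest the smaller one is meant.

How it is judged:
On the way:
1. the tall plate is lifted clear out of the block (z of tall_plate in the frame of block above 0.04 m), for 0.2 s.
At the end, for the whole second after the job is handed in: Both plates hang at rest, let go, upright (within 8 degrees) and square to the bar (11 degrees), each slot's upper edge on the bar (4 mm in height, 6 mm sideways), the tall plate on the robot's side of the first, their middles 10 to 25 mm apart (z of tall_eye in the frame of hook_bar_top between -0.004 and 0.004 m and y of tall_eye in the frame of hook_bar_top between -0.006 and 0.006 m and angle between each of tall_plate, hung_plate's own z axis and vertical below 0.15 rad and linear speed of each of tall_plate, hung_plate below 0.02 m/s and angular speed of each of tall_plate, hung_plate below 0.2 rad/s and z of hung_eye in the frame of hook_bar_top between -0.004 and 0.004 m and y of hung_eye in the frame of hook_bar_top between -0.006 and 0.006 m and x of tall_eye in the frame of hung_eye between -0.025 and -0.01 m and angle between the x axis of each of tall_plate, hung_plate and the x axis of hook_stand, either way round below 0.2 rad); the robot touches nothing.
It fails at once if the tall plate is pushed against the hanging plate with more than 15 N (contact force between tall_plate and hung_plate above 15 N).
It fails at once if the tall plate or the gripper is forced against the hook (over 35 N) (contact force between any of tall_plate, the fingers and hook_stand above 35 N).
It fails at once if the hanging plate is knocked or lifted off the bar (z of hung_eye in the frame of hook_bar_top below -0.012 m or z of hung_eye in the frame of hook_bar_top above 0.012 m or angle between hung_plate's own z axis and vertical above 0.6 rad).
It fails at once if a bystander is shifted by more than 20 mm (distance of any of spare_board_1, hex_key_set, small_carton from where it was at the start of the episode above 0.02 m).
It also fails if it takes over 48 s, if anything falls off the work surface, if the arm or the gripper's body presses on something with over 40 N, if the wrist force passes 120 N, or if a joint passes its speed limit or range.

## Working session

There is one attempt and no reset: what is moved stays moved. The work goes in short steps, Python scripts to look and compute and a tool call to move; the robot and the scene stay as the last step left them, time stands still between calls to the robot, and variables do not carry over. Pictures are saved under pics/ and viewed, and the job is handed in when it is done.

Besides the shell and the picture viewer there is one more tool, called after "Emit:" as name(argument=value, ...) on one line, values as JSON. jog_arm: Moves the arm, as the interface text tells. Its arguments: {"type":"object","properties":{"targets":{"type":"string"},"squeeze":{"type":"number"}},"required":["targets"]}

```bash
ls; mkdir -p pics
python3 - <<'E'
from station import arm
import cv2
s=arm.state(); print(s)
for n in ("side","top","wrist"):
    im=arm.snapshot(n); cv2.imwrite(f"pics/a_{n}.png",im[:,:,::-1]); print(n,arm.camera_info(n))
print(arm.grip_point_offset, arm.state()['time_s'])
E
```

```text
pics
{'time_s': 0.0, 'qpos': array([-1.23560645e+00,  3.00471667e-01,  1.52162131e+00, -2.91348516e-05,
        1.32068978e+00, -6.66314892e-02]), 'joint_velocities': array([-8.61663467e-04,  1.24188367e-03, -9.82806934e-05, -2.34226621e-03,
        8.75463361e-04, -1.74610010e-05]), 'tau': array([-2.36670840e-04, -5.31808877e+01, -3.52735412e+01,  7.08030956e-02,
        2.44483317e-02, -9.98908945e-05]), 'tcp_pos': array([ 0.21498512, -0.50594055,  0.204869  ]), 'ee_rot': array([-3.14154157e+00,  1.18934850e-03, -1.16896771e+00]), 'contact_force': array([-0.47947843, -0.11755589,  0.13186913]), 'moment': array([0.0207665 , 0.00857576, 0.00788317]), 'grip_width': 0.09419827643310208}
side {'vertical_fov': 50.097081837060216, 'cx': 313.5850366563363, 'cy': 206.70722534771025, 'R': array([[ 0.99919016, -0.03822521, -0.01256382],
       [-0.02649845, -0.39015168, -0.92036922],
       [ 0.03027951,  0.91995679, -0.39084863]]), 't': array([-0.56211311,  0.06950249,  0.9941741 ])}
top {'vertical_fov': 50.49521730887304, 'cx': 319.99468828359466, 'cy': 197.9325777099576, 'R': array([[-0.01316014, -0.99990736, -0.00347727],
       [-0.99137181,  0.01350122, -0.13038274],
       [ 0.13041761,  0.00173141, -0.99145764]]), 't': array([-0.12450549,  0.55365675,  0.88191834])}
wrist {'vertical_fov': 66.4003295178927, 'cx': 319.3091043442015, 'cy': 203.22134914150521, 'mount': array([[ 9.99999847e-01,  1.57760530e-04, -5.30451618e-04,
        -8.38048639e-04],
       [-3.88701894e-06,  9.60485968e-01,  2.78328414e-01,
        -8.10660237e-02],
       [ 5.53400574e-04, -2.78328369e-01,  9.60485821e-01,
        -1.77698534e-01],
       [ 0.00000000e+00,  0.00000000e+00,  0.00000000e+00,
         1.00000000e+00]])}
0.0188 0.15
```

View pics/a_side.png

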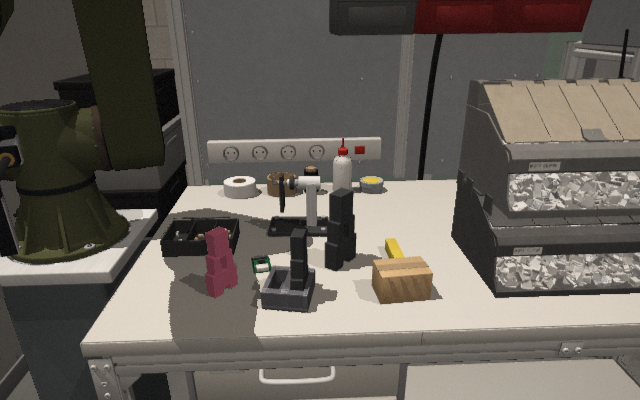

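View pics/a_top.png

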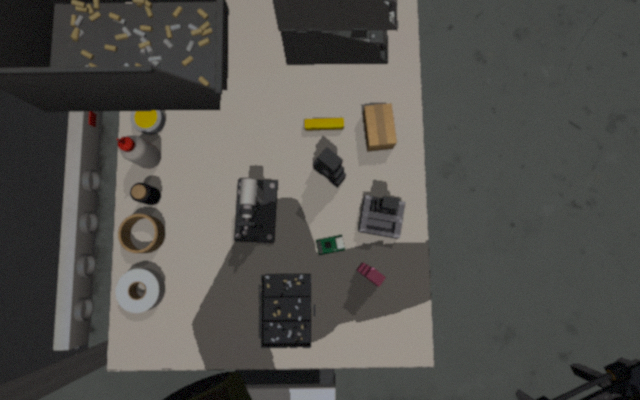

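View pics/a_wrist.png

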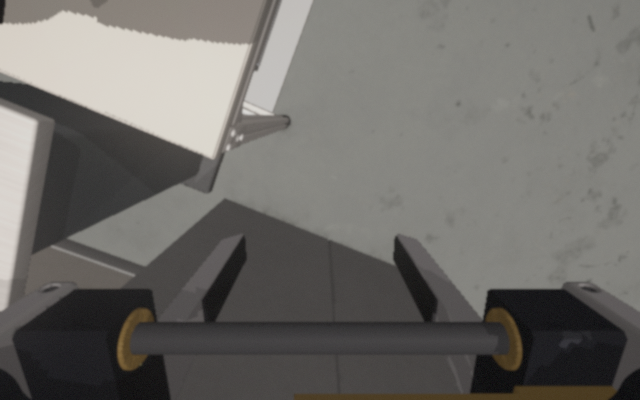

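The side view shows the tall plate in the grey block at about (298,265), the hook with the hanging plate at (295,200), a larger dark look-alike at (341,230) and a pink one at (220,262). In the top view the block is at (383,215) and the hook at (257,210). I'll zoom in on these next.

```bash
cat > h.py <<'E'
import numpy as np, cv2
from station import arm
from scipy.spatial.transform import Rotation as Ro
def cam(name,s=None):
    c=arm.camera_info(name); f=200/np.tan(np.radians(c['vertical_fov']/2))
    if 'mount' in c:
        T=np.eye(4);T[:3,:3]=Ro.from_euler('xyz',s['ee_rot']).as_matrix();T[:3,3]=s['tcp_pos']
        M=T@c['mount'];R=M[:3,:3].T;t=-R@M[:3,3]
    else: R=np.array(c['R']);t=np.array(c['t'])
    return f,c['cx'],c['cy'],R,t
def ray(C,u,v):
    f,cx,cy,R,t=C; d=R.T@np.array([(u-cx)/f,(v-cy)/f,1]); return -R.T@t,d/np.linalg.norm(d)
def onz(C,u,v,z):
    o,d=ray(C,u,v); return o+d*(z-o[2])/d[2]
def proj(C,X):
    f,cx,cy,R,t=C; p=R@np.array(X)+t; return np.array([cx+f*p[0]/p[2],cy+f*p[1]/p[2]])
def tri(*rs):
    A=np.zeros((3,3));b=np.zeros(3)
    for o,d in rs:
        P=np.eye(3)-np.outer(d,d);A+=P;b+=P@o
    x=np.linalg.solve(A,b); return x,[np.linalg.norm((np.eye(3)-np.outer(d,d))@(x-o)) for o,d in rs]
def crop(src,dst,x0,y0,x1,y1,k):
    im=cv2.imread(src)[y0:y1,x0:x1]; cv2.imwrite(dst,cv2.resize(im,None,fx=k,fy=k,interpolation=cv2.INTER_CUBIC))
E
python3 - <<'E'
from h import *
crop('pics/a_top.png','pics/b1.png',350,180,415,250,8)
crop('pics/a_top.png','pics/b2.png',225,170,285,245,8)
crop('pics/a_side.png','pics/b3.png',255,160,335,315,5)
C=cam('top'); S=cam('side')
for n,p in dict(block=(383,215),hook=(257,210),carton=(380,126),key=(324,124),board=(330,244),big=(330,165),pink=(370,275)).items(): print(n,onz(C,*p,0.03))
E
```

```text
block [ 0.51358884 -0.26787448  0.03      ]
hook [0.5281655 0.0052505 0.03     ]
carton [ 0.71249803 -0.26766397  0.03      ]
key [ 0.71887322 -0.14301465  0.03      ]
board [ 0.45264877 -0.15207138  0.03      ]
big [ 0.62553835 -0.15487871  0.03      ]
pink [ 0.38596074 -0.2360755   0.03      ]
```

View pics/b1.png

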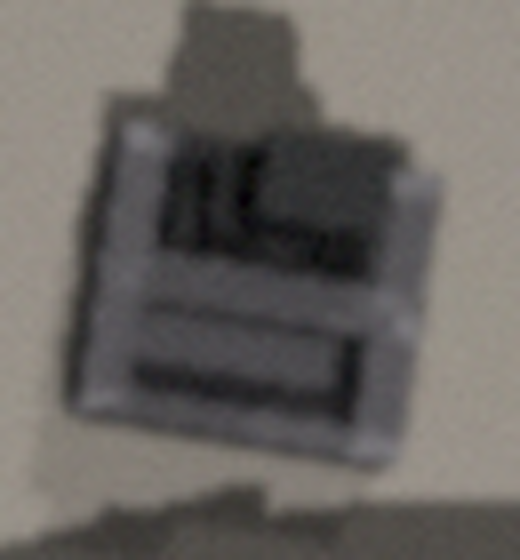

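View pics/b2.png

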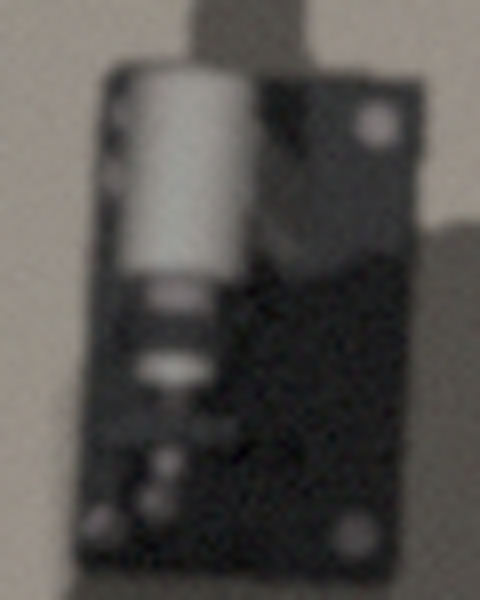

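View pics/b3.png

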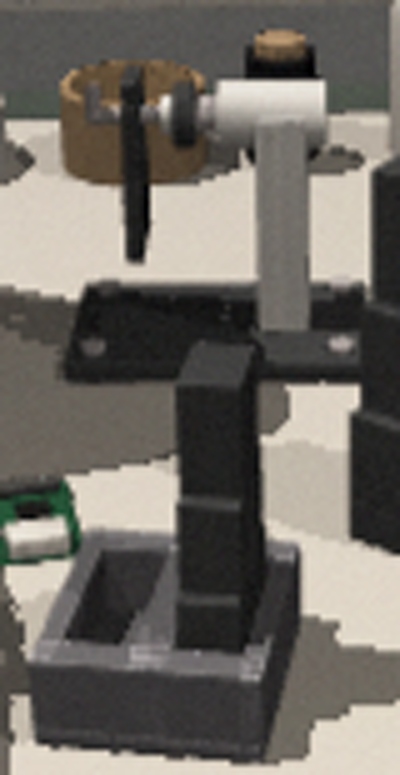

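Run:
```python
from h import *
C=cam('top'); S=cam('side')
def q(pts,off,k,z):
    P=np.array([onz(C,off[0]+(u+.5)/k-.5,off[1]+(v+.5)/k-.5,z) for u,v in pts]); return P
B=q([(125,125),(440,175),(405,465),(75,410)],(350,180),8,.035); print('block',B[:,:2],B.mean(0))
F=q([(105,70),(425,80),(395,580),(80,560)],(225,170),8,.012); print('foot',F[:,:2],F.mean(0))
N=q([(265,135),(395,150),(385,230),(258,212)],(350,180),8,.128);print('neck',N[:,:2],N.mean(0))
def an(d): return np.degrees(np.arctan2(d[1],d[0]))
for P in (B,F,N): print('x dir deg', an(P[0]-P[3]),an(P[1]-P[2]), 'y', an(P[0]-P[1]),an(P[3]-P[2]))
# tip & plate & bar
def tp(u,v): return ray(C,225+(u+.5)/8-.5,170+(v+.5)/8-.5)
def sp(u,v): return ray(S,255+(u+.5)/5-.5,160+(v+.5)/5-.5)
print('tip', tri(tp(158,498),sp(92,86)))
print('plunger/shoulder top', tri(tp(175,368),sp(183,84)))
# top of neck via both
print('neck', tri(ray(C,350+325/8,180+181/8), ray(S,255+220/5,160+355/5)))
# heights of big lookalike
print(proj(S,(0.625,-0.155,.0)))
```

```text
block [[ 0.55674355 -0.22994965]
 [ 0.54193912 -0.31471019]
 [ 0.46397561 -0.30230129]
 [ 0.47983245 -0.21446798]] [ 0.51062268 -0.26535728  0.035     ]
foot [[ 0.60186678  0.0516344 ]
 [ 0.59779783 -0.03785722]
 [ 0.45890066 -0.02961261]
 [ 0.46550663  0.05683857]] [0.53101797 0.01025078 0.012     ]
neck [[ 0.54111517 -0.25407057]
 [ 0.53700757 -0.28552562]
 [ 0.51750185 -0.28237334]
 [ 0.52230455 -0.2517634 ]] [ 0.52948229 -0.26843323  0.128     ]
x dir deg -11.381144610192827 -9.043510079581818 y 80.09255931960784 79.76643095284575
x dir deg -2.1856276135648405 -3.396957947857126 y 87.39670964280386 85.63036148169043
x dir deg -6.992539502096098 -9.180065581965014 y 82.56005504140253 81.08299867557271
tip (array([0.47425107, 0.01410632, 0.12980712]), [np.float64(0.0016529896411128643), np.float64(0.0016529896411130113)])
plunger/shoulder top (array([0.51054584, 0.01064313, 0.13031724]), [np.float64(0.0033954804007782905), np.float64(0.0033954804007781288)])
neck (array([ 0.52908704, -0.26869781,  0.13017405]), [np.float64(0.0005549777494086228), np.float64(0.0005549777494084102)])
[347.16518855 262.46359652]
```

```bash
cat >> h.py <<'E'
def go(x,y,z,yaw,s=None):
    s=s or arm.state(); R=Ro.from_euler('xyz',s['ee_rot']); Rt=Ro.from_euler('xyz',[np.pi,0,yaw])
    d=R.inv().apply(np.array([x,y,z])-s['tcp_pos']); r=(R.inv()*Rt).as_rotvec()
    print('shift',d.round(4),'turn',r.round(4),'t',round(s['time_s'],2))
E
python3 -c "
from h import *
go(.529,-.2685,.23,-1.737)"
```

```text
shift [-0.0958 -0.3819 -0.0249] turn [2.00e-04 9.00e-04 5.68e-01] t 0.15
```

Emit:
jog_arm(targets="-0.010 -0.040 -0.010 0 0 0.06 1; -0.021 -0.085 -0.020 0 0 0.15 1; -0.033 -0.130 -0.025 0 0 0.25 1; -0.045 -0.178 -0.025 0 0 0.35 1; -0.057 -0.226 -0.025 0 0 0.45 1")

```text
time_s: 0.65
tcp_pos: [0.402, -0.364, 0.2306]
ee_rot: [-3.141, -0.0, -1.623]
contact_force: [0.4, -0.7, -0.7]
grip_width: 0.0939
```

```bash
python3 -c "
from h import *
go(.529,-.2685,.23,-1.737)"
```

```text
shift [-0.102  -0.1218  0.0005] turn [-1.000e-04 -1.000e-04  1.135e-01] t 0.65
```

Emit:
jog_arm(targets="-0.031 -0.036 0 0 0 0.04 1; -0.062 -0.073 0 0 0 0.08 1; -0.088 -0.104 0 0 0 0.113 1; -0.102 -0.121 0 0 0 0.113 1; -0.102 -0.121 0 0 0 0.113 1")

```text
time_s: 1.15
tcp_pos: [0.5281, -0.2673, 0.2297]
ee_rot: [3.141, 0.001, -1.729]
contact_force: [-0.4, -0.3, 0.5]
grip_width: 0.0943
```

Run:
```python
from h import *
s=arm.state(); im=arm.snapshot('wrist'); print(s['tcp_pos'],s['ee_rot'],s['time_s'],s['joint_velocities'].round(3))
np.save('s1.npy',np.r_[s['tcp_pos'],s['ee_rot']])
cv2.imwrite('pics/c.png',im[:,:,::-1])
```

```text
[ 0.52810073 -0.26734916  0.22974073] [ 3.14079443e+00  6.13959216e-04 -1.72889233e+00] 1.15 [-0.06  -0.025  0.034 -0.011 -0.007 -0.046]
```

View pics/c.png

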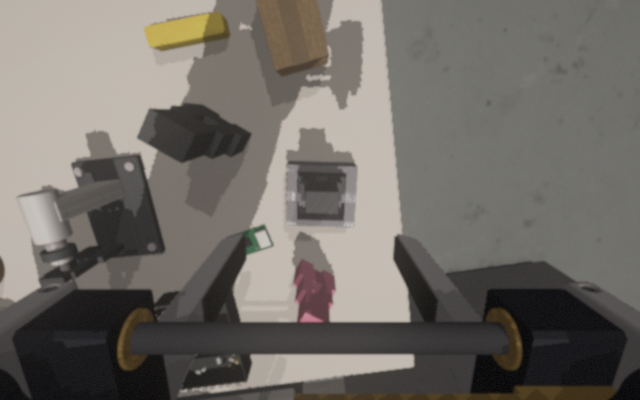

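The wrist view shows the block with the plate at about (321,193), the hook at lower left around (60,240), and the other look-alikes clear of the jaws. I'll zoom in for the pose.

Run:
```python
from h import *
crop('pics/c.png','pics/c1.png',270,145,370,245,7)
crop('pics/c.png','pics/c2.png',5,140,175,290,4)
```

```text
(no output)
```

View pics/c1.png

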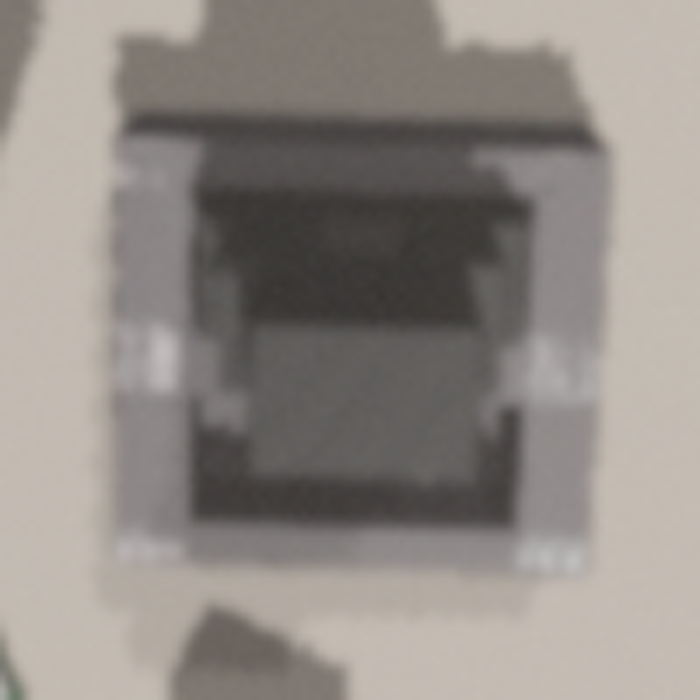

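View pics/c2.png

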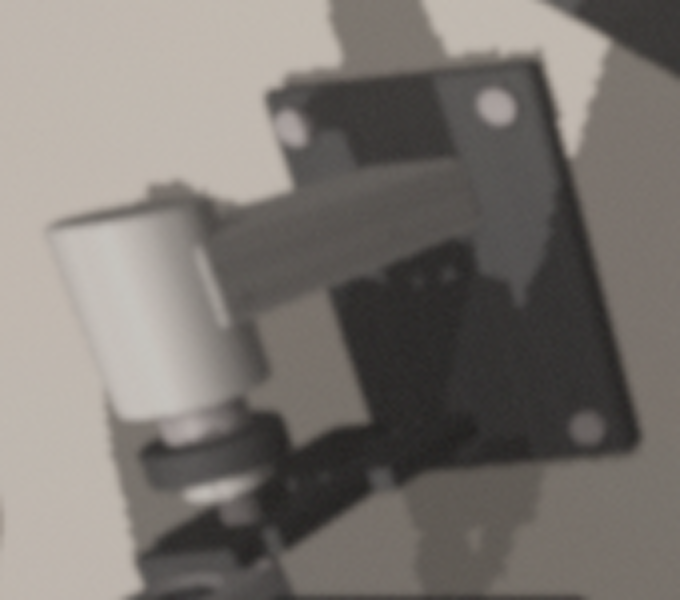

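Run:
```python
from h import *
a=np.load('s1.npy'); s=dict(tcp_pos=a[:3],ee_rot=a[3:]); W=cam('wrist',s); T=cam('top'); S=cam('side')
px=lambda u,v:(270+(u+.5)/7-.5,145+(v+.5)/7-.5)
N=[(248,325),(487,322),(478,475),(252,475)]
P=np.array([onz(W,*px(*p),.128) for p in N]);print(P.round(4),P.mean(0))
an=lambda d: np.degrees(np.arctan2(d[1],d[0]))
print('y dirs',an(P[0]-P[1]),an(P[3]-P[2]),'x',an(P[0]-P[3]),an(P[1]-P[2]))
print(tri(ray(W,*px(366,400)),ray(T,350+325/8-.44,180+181/8-.44),ray(S,255+220/5,160+355/5)))
B=[(118,130),(605,150),(588,572),(105,560)]
P=np.array([onz(W,*px(*p),.035) for p in B]);print(P.round(4),P.mean(0))
print('y dirs',an(P[0]-P[1]),an(P[3]-P[2]),'x',an(P[0]-P[3]),an(P[1]-P[2]))
```

```text
[[ 0.5417 -0.2551  0.128 ]
 [ 0.537  -0.2868  0.128 ]
 [ 0.5158 -0.2826  0.128 ]
 [ 0.5207 -0.252   0.128 ]] [ 0.52882343 -0.26912372  0.128     ]
y dirs 81.6884817089368 80.95020368077066 x -8.32273690070755 -11.293878361778075
(array([ 0.52949097, -0.26852791,  0.13003541]), [np.float64(0.0006468091746528299), np.float64(0.0006016099891764126), np.float64(0.0001870406322578963)])
[[ 0.5577 -0.2305  0.035 ]
 [ 0.5409 -0.314   0.035 ]
 [ 0.4633 -0.3012  0.035 ]
 [ 0.4797 -0.2132  0.035 ]] [ 0.51039596 -0.26473069  0.035     ]
y dirs 78.58398920304147 79.43729301679028 x -12.501676411951735 -9.432304170276938
```

```bash
python3 -c "
from h import *
go(.529,-.2688,.094,-1.733)"
```

```text
shift [-0.     -0.0022  0.1359] turn [0.0009 0.0003 0.0031] t 1.2
```

Emit:
jog_arm(targets="0 -0.002 0.030 0 0 0.003 1; 0 -0.002 0.065 0 0 0.003 1; 0 -0.002 0.100 0 0 0.003 1; 0 -0.002 0.126 0 0 0.003 1; 0 -0.002 0.136 0 0 0.003 1")

```text
time_s: 1.7
tcp_pos: [0.5266, -0.27, 0.092]
ee_rot: [3.138, 0.001, -1.736]
contact_force: [1.3, -0.1, -0.3]
grip_width: 0.0939
```

Emit:
jog_arm(targets="0 0 0 0 0 0 0.2; 0 0 0 0 0 0 0.2; 0 0 0 0 0 0 0.2; 0 0 0 0 0 0 0.2; 0 0 0 0 0 0 0.2", squeeze=60)

```text
time_s: 2.2
tcp_pos: [0.5288, -0.2697, 0.0951]
ee_rot: [-3.141, -0.0, -1.735]
contact_force: [0.3, 0.2, -0.5]
grip_width: 0.0578
```

Emit:
jog_arm(targets="0 0 0 0 0 0 0.1; 0 0 0 0 0 0 0.1; 0 0 0 0 0 0 0.1; 0 0 0 0 0 0 0.1; 0 0 0 0 0 0 0.1", squeeze=60)

```text
time_s: 2.7
tcp_pos: [0.5286, -0.2696, 0.0945]
ee_rot: [-3.142, -0.0, -1.735]
contact_force: [-0.5, 0.8, 1.2]
grip_width: 0.0317
```

Emit:
jog_arm(targets="0 0 -0.004 0 0 0 0; 0 0 -0.012 0 0 0 0; 0 0 -0.030 0 0 0 0; 0 0 -0.050 0 0 0 0; 0 0 -0.070 0 0 0 0", squeeze=60)

```text
time_s: 3.2
tcp_pos: [0.5284, -0.2695, 0.1655]
ee_rot: [3.141, 0.0, -1.735]
contact_force: [-0.1, -0.4, -5.0]
grip_width: 0.032
```

Run:
```python
from h import *
s=arm.state(); print(s['tcp_pos'],s['ee_rot'],s['contact_force'],s['moment'],s['grip_width'])
im=arm.snapshot('side')
cv2.imwrite('pics/d.png',im[:,:,::-1]); crop('pics/d.png','pics/d1.png',230,150,390,310,4)
im=arm.snapshot('top')
cv2.imwrite('pics/dt.png',im[:,:,::-1]); crop('pics/dt.png','pics/d2.png',225,170,285,245,8)
```

```text
[ 0.52835477 -0.26950439  0.16548352] [ 3.14113701e+00  1.89007362e-04 -1.73501368e+00] [-0.10995287 -0.36129292 -4.97330555] [ 0.03784537  0.01342266 -0.02570038] 0.03201498460021292
```

View pics/d1.png

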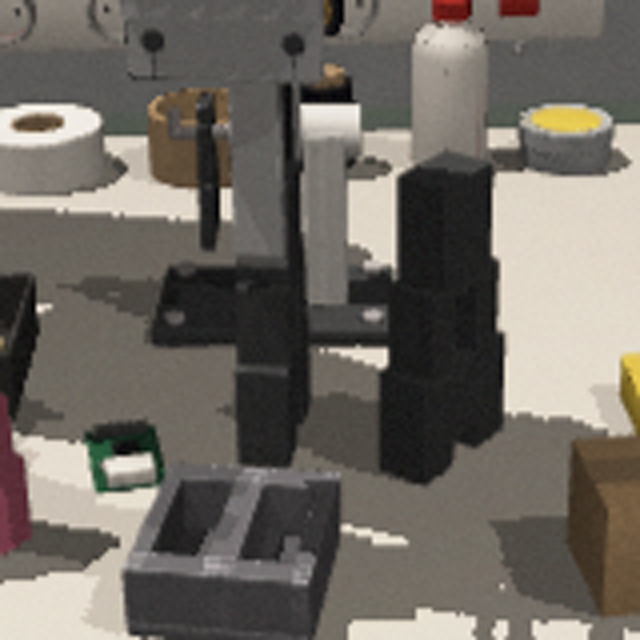

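The plate is held and upright, clear of the block, with its foot at about (265,455) in the crop; the wrist reads about 5 N of load. Next I'll carry it to a staging point in front of the hook.

```bash
python3 -c "
from h import *
go(.434,.016,.23,-1.632)
T=cam('top');print(onz(T,262,274,.04),onz(T,310,274,.04))"
```

```text
shift [-0.2666  0.1407 -0.0636] turn [-0.0042 -0.0019 -0.1029] t 3.3
[ 0.39149375 -0.00764198  0.04      ] [ 0.39017953 -0.10874562  0.04      ]
```

Emit:
jog_arm(targets="-0.010 0.006 -0.030 0 0 0 0; -0.045 0.025 -0.055 0 0 -0.02 0; -0.088 0.046 -0.064 0 0 -0.04 0; -0.132 0.069 -0.064 0 0 -0.06 0; -0.175 0.092 -0.064 0 0 -0.08 0")

```text
time_s: 3.8
tcp_pos: [0.4652, -0.0803, 0.2277]
ee_rot: [3.141, 0.0, -1.655]
contact_force: [1.3, 1.3, -5.0]
grip_width: 0.0314
```

Emit:
jog_arm(targets="-0.040 0.022 0 0 0 -0.01 0; -0.070 0.039 0 0 0 -0.02 0; -0.085 0.048 0 0 0 -0.02 0; -0.088 0.049 0 0 0 -0.02 0; -0.088 0.049 0 0 0 -0.02 0")

```text
time_s: 4.3
tcp_pos: [0.4249, 0.01, 0.2281]
ee_rot: [3.141, -0.0, -1.634]
contact_force: [1.0, -0.6, -5.0]
grip_width: 0.0317
```

Run:
```python
from h import *
s=arm.state(); print(s['tcp_pos'],s['ee_rot'],s['contact_force'],s['joint_velocities'].round(3))
im=arm.snapshot('wrist')
np.save('s2.npy',np.r_[s['tcp_pos'],s['ee_rot']])
cv2.imwrite('pics/e.png',im[:,:,::-1])
im=arm.snapshot('top')
cv2.imwrite('pics/et.png',im[:,:,::-1]); crop('pics/et.png','pics/et2.png',215,160,295,260,6)
```

```text
[0.42491431 0.00995145 0.22807898] [ 3.14127328e+00 -1.48684625e-04 -1.63422749e+00] [ 0.96015549 -0.59660247 -5.03971354] [-0.027  0.013 -0.014 -0.002  0.001 -0.01 ]
```

View pics/e.png

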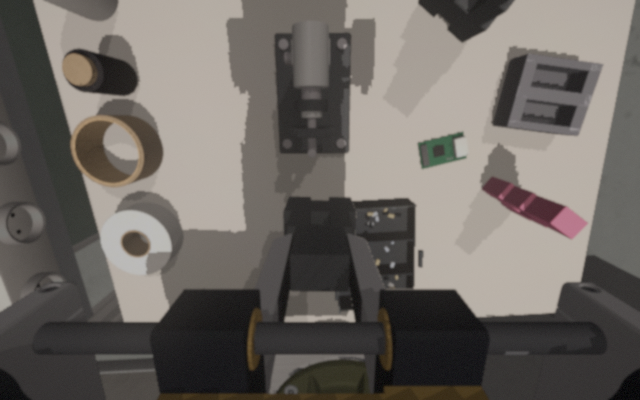

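View pics/et2.png

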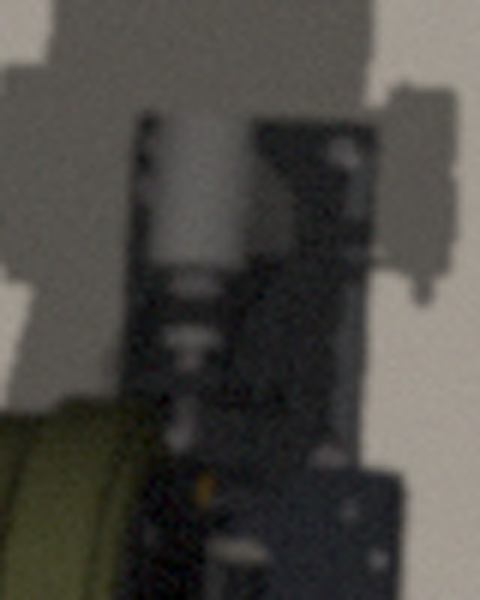

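Run:
```python
from h import *
im=cv2.imread('pics/e.png')[10:170,265:365]
im=cv2.convertScaleAbs(im,alpha=2.0,beta=0)
cv2.imwrite('pics/e1.png',cv2.resize(im,None,fx=5,fy=5,interpolation=cv2.INTER_CUBIC)[:,:])
im=cv2.imread('pics/e.png')[180:300,260:380]
im=cv2.convertScaleAbs(im,alpha=2.0,beta=0)
cv2.imwrite('pics/e2.png',cv2.resize(im,None,fx=5,fy=5,interpolation=cv2.INTER_CUBIC))
```

```text
(no output)
```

View pics/e1.png

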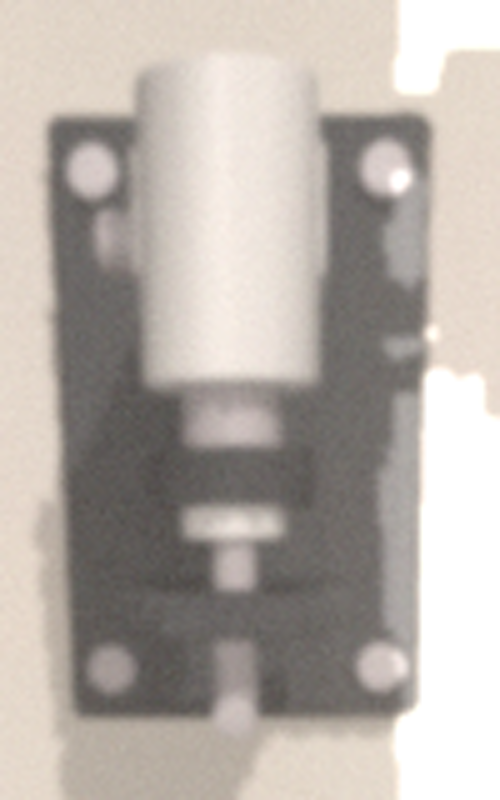

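View pics/e2.png

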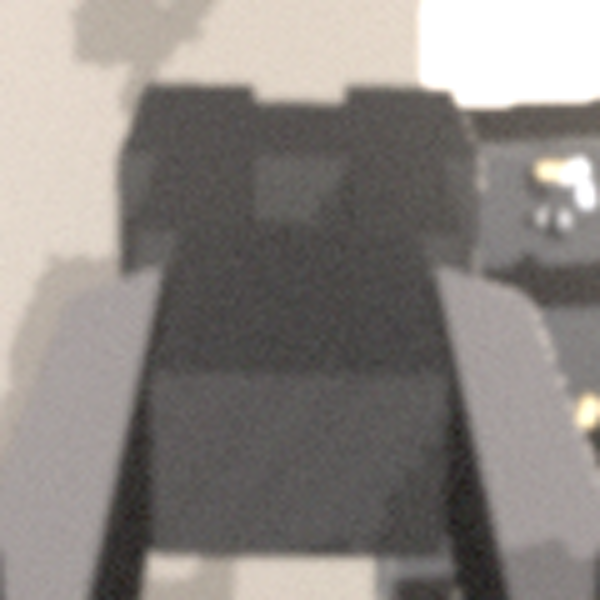

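Run:
```python
from h import *
a=np.load('s2.npy'); s=dict(tcp_pos=a[:3],ee_rot=a[3:]); W=cam('wrist',s); T=cam('top'); S=cam('side')
px=lambda u,v:(265+(u+.5)/5-.5,10+(v+.5)/5-.5)
an=lambda d: np.degrees(np.arctan2(d[1],d[0]))
P=np.array([onz(W,*px(*p),.012) for p in [(50,118),(430,118),(415,712),(77,715)]]);print('foot',P.round(4)[:,:2],P.mean(0))
print('y dirs',an(P[0]-P[1]),an(P[3]-P[2]),'x',an(P[0]-P[3]),an(P[1]-P[2]))
L=[onz(W,*px(u,v),z) for u,v,z in [(228,70,.115),(232,380,.115),(235,475,.115),(234,524,.115),(235,565,.119),(235,660,.119),(236,712,.129)]]
for p in L: print(p.round(4))
print('fit',an(L[1]-L[6]),an(L[2]-L[6]))
for n,(u,v,z) in dict(shoulder_topedge_back=(237,445,.13),shoulder_front=(237,505,.13),plung_front=(234,540,.1245),plate_rear_top=(236,590,.135),plate_front_top=(236,640,.135),tipback=(236,690,.129),tipfront=(236,735,.129)).items(): print(n,onz(W,*px(u,v),z).round(4))
print('tip tri',tri(ray(W,*px(236,712)),ray(T,225+158.5/8-.5,170+498.5/8-.5),ray(S,255+92.5/5-.5,160+86.5/5-.5)))
# held plate
q=lambda u,v:(260+(u+.5)/5-.5,180+(v+.5)/5-.5)
z=s['tcp_pos'][2]-.0865+.12
for p in [(152,372),(450,372),(452,550),(150,550)]:
  X=onz(W,*q(*p),z); Rm=Ro.from_euler('xyz',s['ee_rot']); print('neck in tool',Rm.inv().apply(X-s['tcp_pos']).round(4))
z=s['tcp_pos'][2]-.0865
for p in [(140,87),(452,90)]:
  X=onz(W,*q(*p),z); print('foot front in tool',Rm.inv().apply(X-s['tcp_pos']).round(4))
```

```text
foot [[ 0.5988  0.0514]
 [ 0.5933 -0.0362]
 [ 0.4573 -0.0276]
 [ 0.462   0.0588]] [0.52783047 0.01160985 0.012     ]
y dirs 86.36858063265215 86.8697107961592 x -3.080019344867595 -3.612739910756425
[0.5798 0.0086 0.115 ]
[0.5307 0.0114 0.115 ]
[0.5146 0.012  0.115 ]
[0.5061 0.0128 0.115 ]
[0.4989 0.0131 0.119 ]
[0.482  0.0143 0.119 ]
[0.4737 0.0144 0.129 ]
fit -2.982704959471588 -3.315403004347365
shoulder_topedge_back [0.519 0.011 0.13 ]
shoulder_front [0.5092 0.0117 0.13  ]
plung_front [0.5034 0.0128 0.1245]
plate_rear_top [0.4951 0.0128 0.135 ]
plate_front_top [0.4867 0.0134 0.135 ]
tipback [0.4776 0.0141 0.129 ]
tipfront [0.4695 0.0147 0.129 ]
tip tri (array([0.47408028, 0.01425474, 0.12978242]), [np.float64(0.0003644018901380831), np.float64(0.0018180691500463816), np.float64(0.0014953421886768545)])
neck in tool [-0.0159 -0.0116 -0.0335]
neck in tool [ 0.0148 -0.0116 -0.0335]
neck in tool [ 0.0156  0.0093 -0.0335]
neck in tool [-0.0167  0.0093 -0.0335]
foot front in tool [-0.0292 -0.0099  0.0865]
foot front in tool [ 0.0267 -0.0093  0.0865]
```

The wrist view gives the bar line cleanly: tip at x about 0.4737, y 0.0143, height 0.1298, and yaw about -3.3°. The shoulder face is at x about 0.509 and the hung plate at 0.487 to 0.495. The held plate is centred in the fingers to about 1 mm. Next I'll lower it in front of the tip.

```bash
python3 -c "
from h import *
go(.438,.0158,.1485,-1.628)"
```

```text
shift [-0.0074 -0.0124  0.0796] turn [ 0.0005 -0.0001 -0.0076] t 4.4
```

Emit:
jog_arm(targets="-0.0035 -0.006 0.015 0 0 -0.0035 0; -0.0074 -0.0124 0.040 0 0 -0.0075 0; -0.0074 -0.0124 0.065 0 0 -0.0075 0; -0.0074 -0.0124 0.0796 0 0 -0.0075 0; -0.0074 -0.0124 0.0796 0 0 -0.0075 0")

```text
time_s: 4.9
tcp_pos: [0.4371, 0.0157, 0.1468]
ee_rot: [3.137, -0.0, -1.629]
contact_force: [0.6, 0.7, -4.2]
grip_width: 0.0317
```

Run:
```python
from h import *
arm.snapshot('wrist');arm.snapshot('wrist')
s=arm.state(); print(s['tcp_pos'],s['ee_rot'],s['contact_force'],s['joint_velocities'].round(3))
im=arm.snapshot('wrist')
np.save('s3.npy',np.r_[s['tcp_pos'],s['ee_rot']])
cv2.imwrite('pics/f.png',cv2.convertScaleAbs(im[:,:,::-1],alpha=1.8,beta=0))
crop('pics/f.png','pics/f1.png',255,30,385,300,2.8) if 0 else None
im=cv2.imread('pics/f.png')[30:180,255:385]; cv2.imwrite('pics/f1.png',cv2.resize(im,None,fx=4,fy=4,interpolation=cv2.INTER_CUBIC))
im=arm.snapshot('side')
cv2.imwrite('pics/fs.png',cv2.convertScaleAbs(im[:,:,::-1],alpha=1.5,beta=0)); crop('pics/fs.png','pics/fs1.png',230,130,350,250,5)
go(.438,.0158,.1485,-1.628)
```

```text
[0.43818393 0.0158855  0.14919083] [ 3.14152677e+00 -4.68430773e-05 -1.62844094e+00] [ 0.27167427  0.11762636 -4.369571  ] [ 0.005 -0.019 -0.013  0.002  0.002  0.002]
shift [0.0003 0.0004 0.0013] turn [-0.0015 -0.     -0.0001] t 5.1
```

View pics/f1.png

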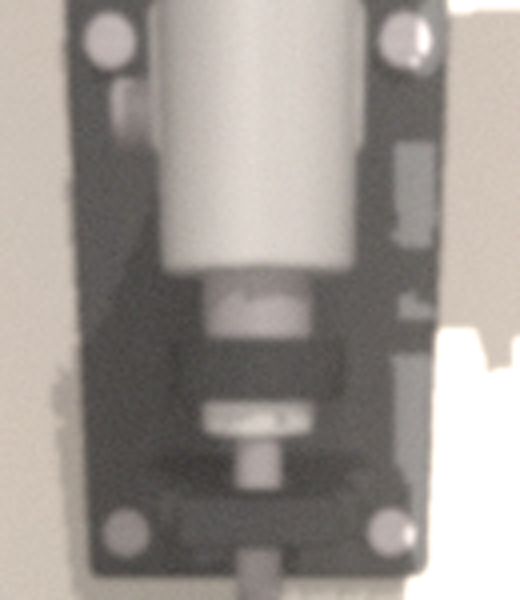

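View pics/fs1.png

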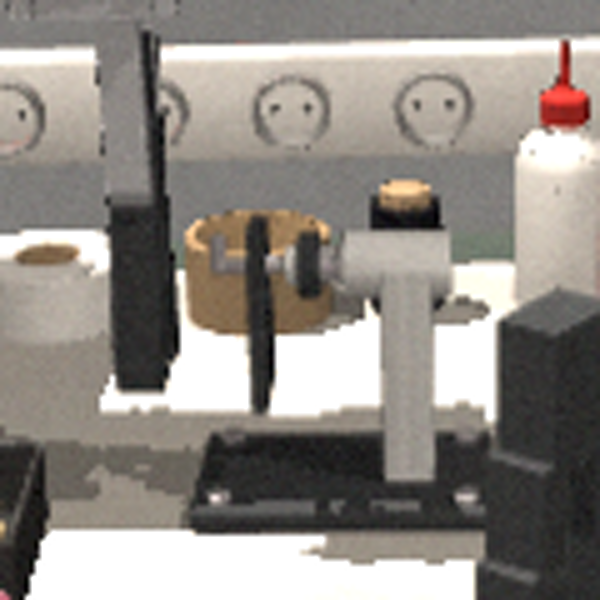

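Run:
```python
from h import *
a=np.load('s3.npy'); s=dict(tcp_pos=a[:3],ee_rot=a[3:]); W=cam('wrist',s)
Rm=Ro.from_euler('xyz',s['ee_rot'])
px=lambda u,v:(255+(u+.5)/4-.5,30+(v+.5)/4-.5)
for u,v,z in [(258,465,.119),(258,570,.119),(259,420,.115),(260,370,.115),(260,268,.115)]:
  X=onz(W,*px(u,v),z); print(X.round(4),Rm.inv().apply(X-s['tcp_pos']).round(4))
im=cv2.imread('pics/f.png')[150:330,250:390]; cv2.imwrite('pics/f2.png',cv2.resize(im,None,fx=4,fy=4,interpolation=cv2.INTER_CUBIC)[:600])
```

```text
[0.4986 0.0133 0.119 ] [-0.0009 -0.0605  0.0302]
[0.4808 0.0144 0.119 ] [-0.0009 -0.0427  0.0302]
[0.5058 0.0128 0.115 ] [-0.0008 -0.0677  0.0342]
[0.5139 0.0121 0.115 ] [-0.0006 -0.0758  0.0342]
[0.5301 0.0112 0.115 ] [-0.0006 -0.092   0.0342]
```

View pics/f2.png

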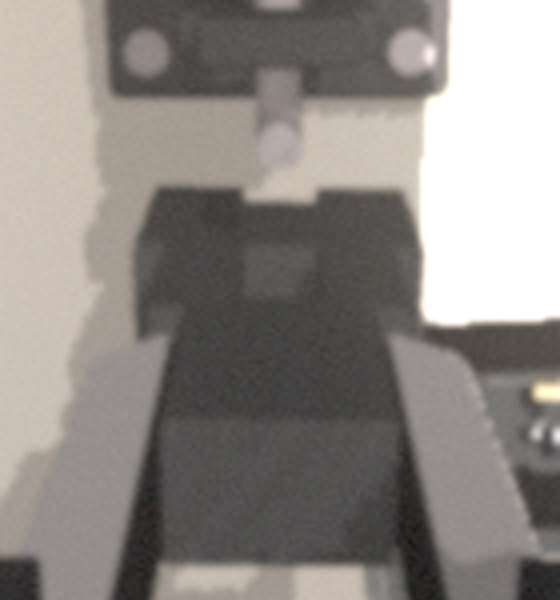

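The bar lies 0.7 mm off in tool x and the plate 0.6 mm, so they are aligned and parallel. I'll advance slowly along tool -y.

Emit:
jog_arm(targets="0 -0.004 0 0 0 0 0; 0 -0.011 0 0 0 0 0; 0 -0.019 0 0 0 0 0; 0 -0.025 0 0 0 0 0; 0 -0.028 0 0 0 0 0")

```text
time_s: 5.6
tcp_pos: [0.4664, 0.0148, 0.1488]
ee_rot: [3.141, -0.0, -1.627]
contact_force: [1.0, 0.0, -4.7]
grip_width: 0.0313
```

Emit:
jog_arm(targets="0 0 0 0 0 0 0; 0 -0.001 0 0 0 0 0; 0 -0.002 0 0 0 0 0; 0 -0.003 0 0 0 0 0; 0 -0.004 0 0 0 0 0")

```text
time_s: 6.1
tcp_pos: [0.4698, 0.0146, 0.1489]
ee_rot: [-3.142, -0.0, -1.628]
contact_force: [1.1, -0.6, -4.2]
grip_width: 0.0317
```

Run:
```python
from h import *
im=arm.snapshot('side')
cv2.imwrite('pics/gs.png',cv2.convertScaleAbs(im[:,:,::-1],alpha=1.5,beta=0)); crop('pics/gs.png','pics/gs1.png',250,140,330,240,6)
s=arm.state(); print(s['tcp_pos'],s['contact_force'])
im=arm.snapshot('wrist')
cv2.imwrite('pics/g.png',cv2.convertScaleAbs(im[:,:,::-1],alpha=1.8,beta=0)); crop('pics/g.png','pics/g1.png',255,120,385,240,5)
```

```text
[0.46993491 0.01463331 0.14890641] [-0.69341328  0.08640467 -4.39885721]
```

View pics/gs1.png

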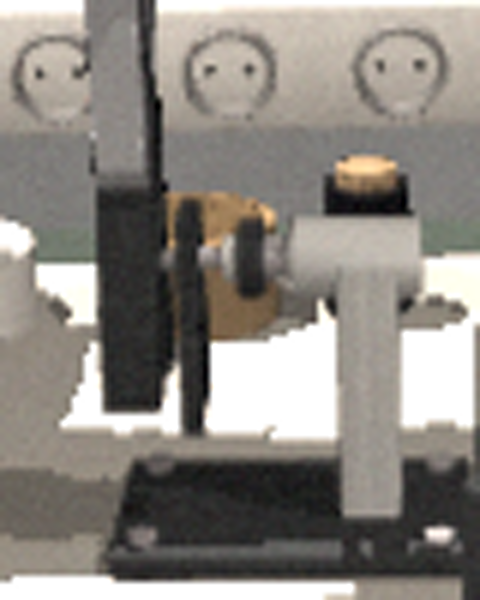

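View pics/g1.png

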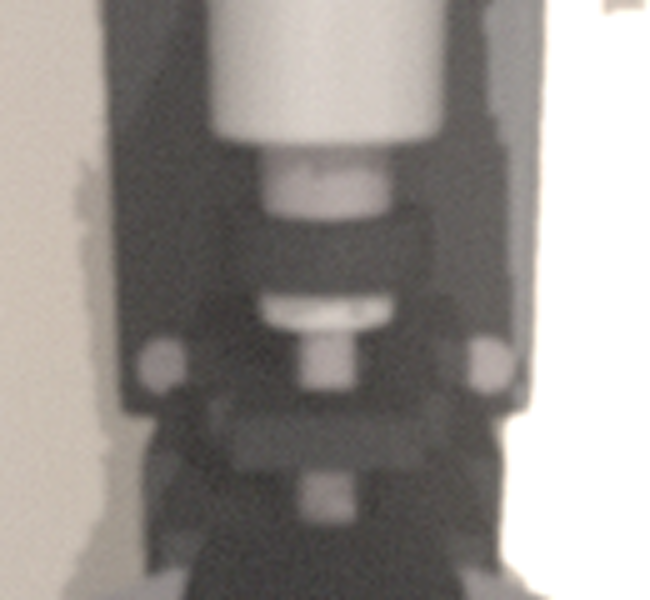

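The tip is inside the slot, with about 5 mm left to the hanging plate and the force near zero. I'll continue slowly.

Emit:
jog_arm(targets="0 -0.001 0 0 0 0 0; 0 -0.002 0 0 0 0 0; 0 -0.003 0 0 0 0 0; 0 -0.004 0 0 0 0 0; 0 -0.005 0 0 0 0 0")

```text
time_s: 6.7
tcp_pos: [0.4748, 0.0144, 0.1488]
ee_rot: [3.142, 0.0, -1.628]
contact_force: [0.2, -1.1, -5.0]
grip_width: 0.0317
```

Emit:
jog_arm(targets="0 -0.001 0 0 0 0 0; 0 -0.002 0 0 0 0 0; 0 -0.003 0 0 0 0 0; 0 -0.004 0 0 0 0 0; 0 -0.005 0 0 0 0 0")

```text
time_s: 7.2
tcp_pos: [0.4798, 0.0141, 0.1488]
ee_rot: [3.141, 0.0, -1.627]
contact_force: [-1.2, -0.1, -4.7]
grip_width: 0.0317
```

Emit:
jog_arm(targets="0 -0.0005 0 0 0 0 0; 0 -0.001 0 0 0 0 0; 0 -0.0015 0 0 0 0 0; 0 -0.002 0 0 0 0 0; 0 -0.0025 0 0 0 0 0")

```text
time_s: 7.7
tcp_pos: [0.4823, 0.0139, 0.1488]
ee_rot: [-3.142, 0.0, -1.628]
contact_force: [-0.4, -0.9, -4.8]
grip_width: 0.0317
```

Run:
```python
from h import *
s=arm.state(); print(s['tcp_pos'],s['contact_force'],s['moment'])
im=arm.snapshot('side')
cv2.imwrite('pics/is.png',cv2.convertScaleAbs(im[:,:,::-1],alpha=1.5,beta=0)); crop('pics/is.png','pics/is1.png',250,140,330,240,6)
s=arm.state(); print(s['tcp_pos'],s['contact_force'])
im=arm.snapshot('wrist')
cv2.imwrite('pics/i.png',cv2.convertScaleAbs(im[:,:,::-1],alpha=1.8,beta=0)); crop('pics/i.png','pics/i1.png',255,120,385,240,5)
s=arm.state(); print(s['tcp_pos'],s['contact_force'])
```

```text
[0.4822778  0.01392953 0.1488463 ] [-0.44176644 -0.9485712  -4.76938606] [0.02424013 0.22144165 0.00721791]
[0.48232894 0.01396253 0.14882822] [-0.12451651  0.52526848 -5.12863722]
[0.48231228 0.01393852 0.1488426 ] [ 0.23932332  0.13672855 -4.57537239]
```

View pics/is1.png

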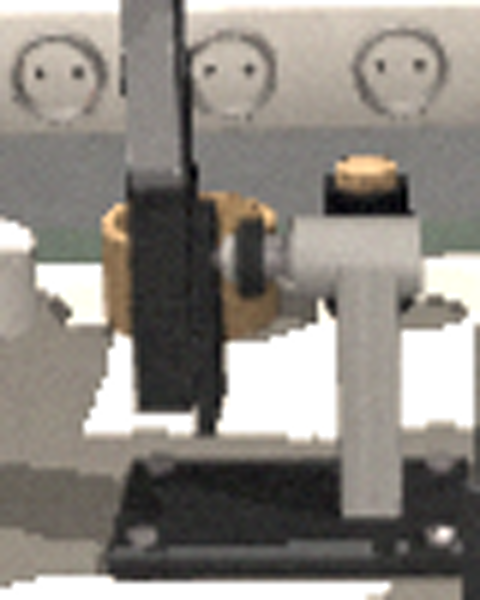

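View pics/i1.png

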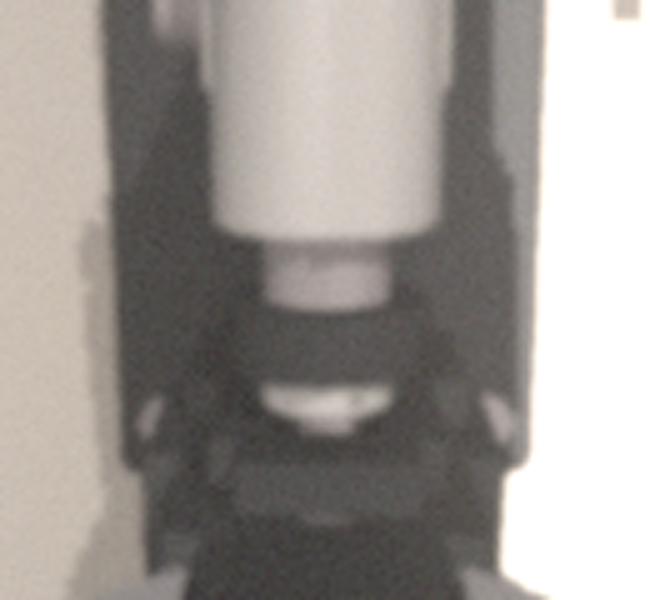

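The plates are nearly touching the plunger, and the hanging plate is still upright. I'll make finer steps.

Emit:
jog_arm(targets="0 -0.0005 0 0 0 0 0; 0 -0.001 0 0 0 0 0; 0 -0.0015 0 0 0 0 0; 0 -0.002 0 0 0 0 0; 0 -0.002 0 0 0 0 0")

```text
time_s: 8.3
tcp_pos: [0.4843, 0.0138, 0.1488]
ee_rot: [-3.142, -0.0, -1.627]
contact_force: [-1.0, -0.4, -4.0]
grip_width: 0.0317
```

Emit:
jog_arm(targets="0 -0.0005 0 0 0 0 0; 0 -0.001 0 0 0 0 0; 0 -0.0015 0 0 0 0 0; 0 -0.002 0 0 0 0 0; 0 -0.002 0 0 0 0 0")

```text
time_s: 8.8
tcp_pos: [0.4859, 0.0137, 0.1488]
ee_rot: [3.141, -0.0, -1.627]
contact_force: [-4.4, 0.1, -2.2]
grip_width: 0.032
```

Emit:
jog_arm(targets="0 -0.0005 0 0 0 0 0; 0 -0.001 0 0 0 0 0; 0 -0.0015 0 0 0 0 0; 0 -0.002 0 0 0 0 0; 0 -0.002 0 0 0 0 0")

```text
time_s: 9.3
tcp_pos: [0.4878, 0.0136, 0.1488]
ee_rot: [3.14, -0.0, -1.627]
contact_force: [-5.3, 0.7, -1.9]
grip_width: 0.0316
```

Run:
```python
from h import *
s=arm.state(); print(s['tcp_pos'],s['contact_force'],s['moment'],s['ee_rot'])
im=arm.snapshot('side')
cv2.imwrite('pics/js.png',cv2.convertScaleAbs(im[:,:,::-1],alpha=1.5,beta=0)); crop('pics/js.png','pics/js1.png',250,140,330,240,6)
s=arm.state(); print(s['tcp_pos'],s['contact_force'])
im=arm.snapshot('wrist')
cv2.imwrite('pics/j.png',cv2.convertScaleAbs(im[:,:,::-1],alpha=1.8,beta=0)); crop('pics/j.png','pics/j1.png',255,120,385,240,5)
s=arm.state(); print(s['tcp_pos'],s['contact_force'])
```

```text
[0.48782023 0.01363056 0.148758  ] [-5.31169636  0.6778043  -1.94581825] [ 0.1119543   1.18395372 -0.02101713] [ 3.14038433e+00 -2.55622901e-05 -1.62744225e+00]
[0.48783048 0.01365919 0.14877276] [-5.37010849  0.22943703 -1.09729905]
[0.48782604 0.01365755 0.14876784] [-5.21526837  1.23898682 -2.6831544 ]
```

View pics/js1.png

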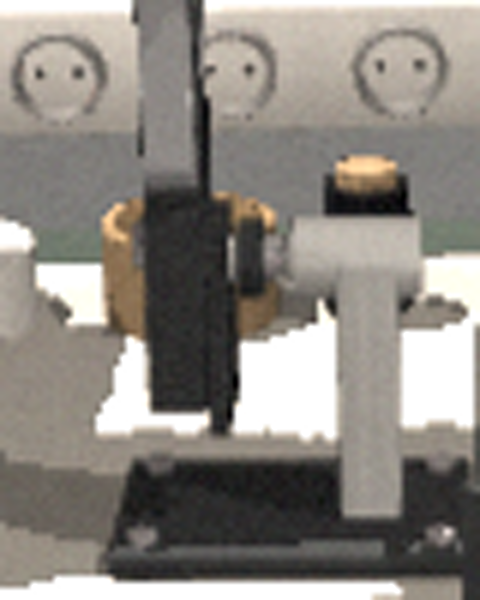

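View pics/j1.png

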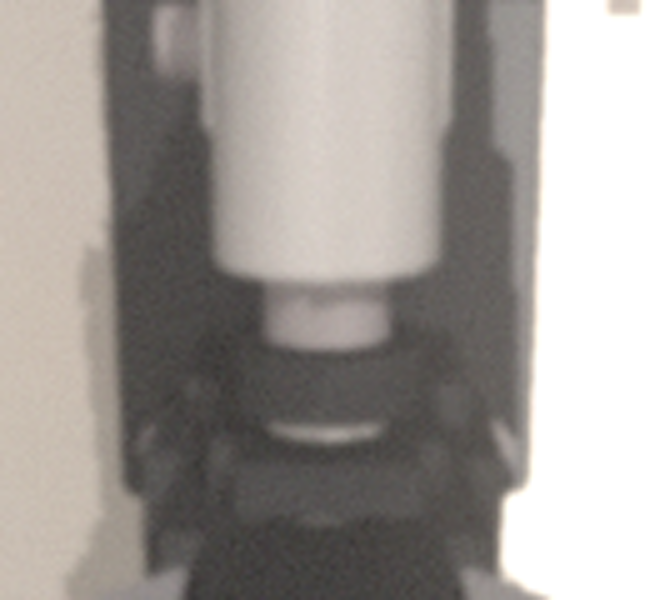

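The plunger is partly compressed at about 5.3 N and both plates are upright. Two more mm should reach the shoulder.

Emit:
jog_arm(targets="0 -0.0004 0 0 0 0 0; 0 -0.0008 0 0 0 0 0; 0 -0.001 0 0 0 0 0; 0 -0.001 0 0 0 0 0; 0 -0.001 0 0 0 0 0")

```text
time_s: 9.9
tcp_pos: [0.4887, 0.0136, 0.1488]
ee_rot: [3.14, -0.0, -1.627]
contact_force: [-6.2, -0.1, -0.9]
grip_width: 0.0319
```

Emit:
jog_arm(targets="0 -0.0002 0 0 0 0 0; 0 -0.0004 0 0 0 0 0; 0 -0.0005 0 0 0 0 0; 0 -0.0005 0 0 0 0 0; 0 -0.0005 0 0 0 0 0")

```text
time_s: 10.4
tcp_pos: [0.4892, 0.0136, 0.1488]
ee_rot: [3.14, 0.0, -1.627]
contact_force: [-6.3, 0.9, -0.8]
grip_width: 0.0318
```

Emit:
jog_arm(targets="0 -0.0002 0 0 0 0 0; 0 -0.0004 0 0 0 0 0; 0 -0.0005 0 0 0 0 0; 0 -0.0005 0 0 0 0 0; 0 -0.0005 0 0 0 0 0")

```text
time_s: 10.9
tcp_pos: [0.4897, 0.0135, 0.1488]
ee_rot: [3.14, 0.0, -1.627]
contact_force: [-6.7, 0.4, -1.0]
grip_width: 0.0315
```

Emit:
jog_arm(targets="0 -0.0002 0 0 0 0 0; 0 -0.0003 0 0 0 0 0; 0 -0.0004 0 0 0 0 0; 0 -0.0004 0 0 0 0 0; 0 -0.0004 0 0 0 0 0")

```text
time_s: 11.4
tcp_pos: [0.4901, 0.0135, 0.1488]
ee_rot: [3.14, -0.0, -1.627]
contact_force: [-5.4, 1.0, -0.3]
grip_width: 0.0313
```

Run:
```python
from h import *
F=[]
im=arm.snapshot('side')
F.append(arm.state()['contact_force'])
cv2.imwrite('pics/ks.png',cv2.convertScaleAbs(im[:,:,::-1],alpha=1.5,beta=0)); crop('pics/ks.png','pics/ks1.png',250,140,330,240,6)
im=arm.snapshot('wrist')
F.append(arm.state()['contact_force'])
cv2.imwrite('pics/k.png',cv2.convertScaleAbs(im[:,:,::-1],alpha=1.8,beta=0)); crop('pics/k.png','pics/k1.png',255,120,385,300,4)
print(np.array(F))
```

```text
[[-7.37819746  0.78853311 -0.88555561]
 [-6.42676411  0.54325737 -0.77235645]]
```

View pics/ks1.png

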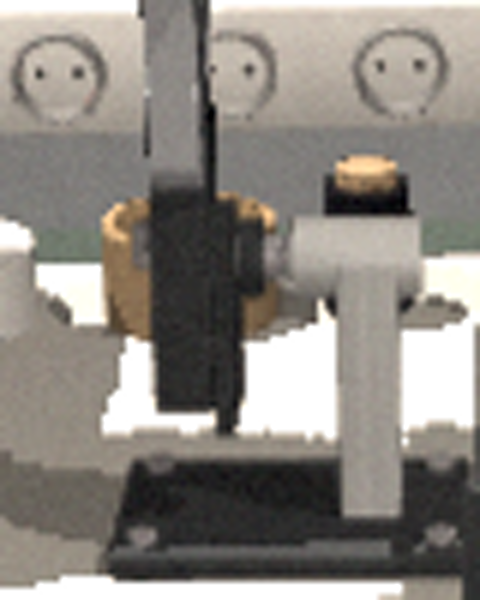

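View pics/k1.png

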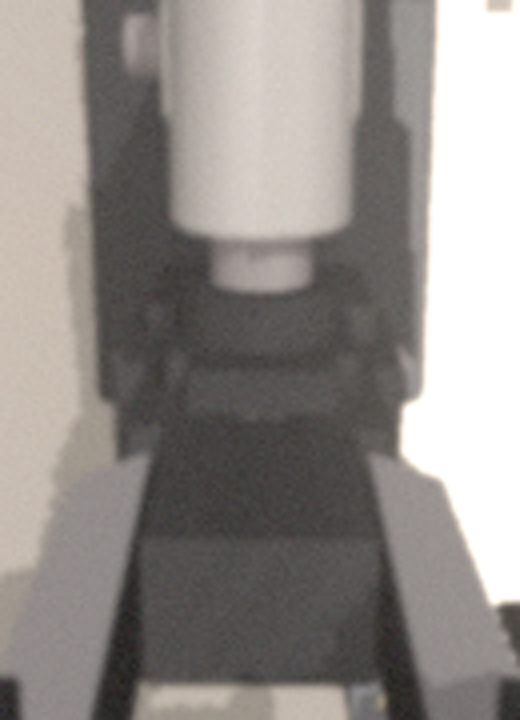

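Emit:
jog_arm(targets="0 -0.0002 0 0 0 0 0; 0 -0.0004 0 0 0 0 0; 0 -0.0005 0 0 0 0 0; 0 -0.0005 0 0 0 0 0; 0 -0.0005 0 0 0 0 0")

```text
time_s: 12.0
tcp_pos: [0.4906, 0.0135, 0.1488]
ee_rot: [3.14, 0.0, -1.627]
contact_force: [-7.5, 0.8, -1.2]
grip_width: 0.0313
```

Emit:
jog_arm(targets="0 -0.0002 0 0 0 0 0; 0 -0.0003 0 0 0 0 0; 0 -0.0004 0 0 0 0 0; 0 -0.0004 0 0 0 0 0; 0 -0.0004 0 0 0 0 0")

```text
time_s: 12.5
tcp_pos: [0.4909, 0.0135, 0.1488]
ee_rot: [3.14, -0.0, -1.627]
contact_force: [-7.1, -0.0, -2.6]
grip_width: 0.0319
```

Run:
```python
from h import *
F=[]
for i in range(3):
  s=arm.state(); print(s['tcp_pos'].round(4),s['contact_force'].round(2),s['moment'].round(3))
  im=arm.snapshot('side')
```

```text
[0.4909 0.0135 0.1488] [-7.06 -0.01 -2.55] [0.137 1.48  0.034]
[0.4909 0.0135 0.1487] [-6.72  0.75 -1.45] [0.166 1.585 0.058]
[0.4909 0.0135 0.1487] [-7.19  0.96 -0.57] [0.165 1.596 0.053]
```

Run:
```python
from h import *
im=arm.snapshot('side'); cv2.imwrite('pics/ls.png',cv2.convertScaleAbs(im[:,:,::-1],alpha=1.5,beta=0)); crop('pics/ls.png','pics/ls1.png',262,160,312,215,12)
im=arm.snapshot('top'); cv2.imwrite('pics/lt.png',im[:,:,::-1])
im=arm.snapshot('wrist'); cv2.imwrite('pics/l.png',cv2.convertScaleAbs(im[:,:,::-1],alpha=2.5,beta=0)); crop('pics/l.png','pics/l1.png',280,170,360,240,8)
S=cam('side')
# vertical plate near-side corner edges (y=-14.. ) expected lean
for x in (.480,.502): print(proj(S,(x,-.0145,.062)),proj(S,(x,-.0145,.106)))
for x in (.502,.510): print('hung',proj(S,(x,-.0105,.051)),proj(S,(x,-.0005,.135)))
```

```text
[277.12961729 209.07697078] [276.22440954 190.95233669]
[286.83494139 208.81862465] [286.10520805 190.70198428]
hung [287.04636904 212.54182293] [285.74700456 176.33684967]
hung [290.54352019 212.44781056] [289.33089674 176.24968436]
```

View pics/ls1.png

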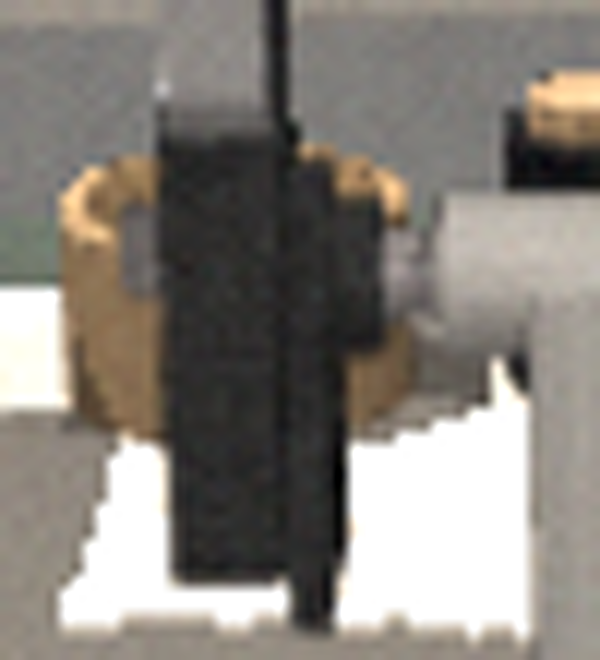

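View pics/l1.png

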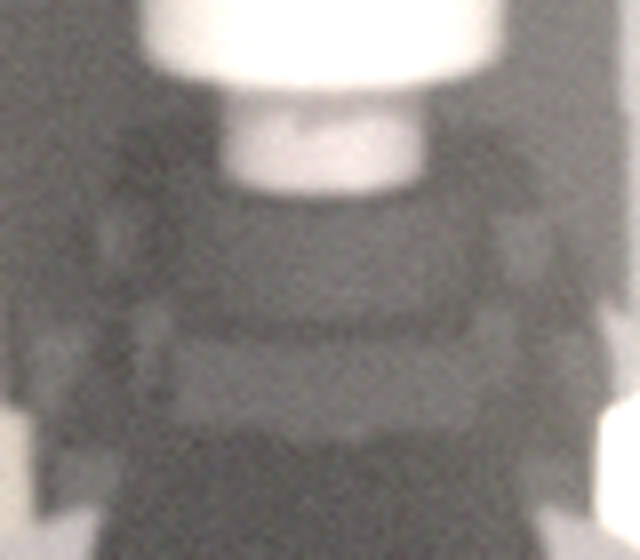

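Run:
```python
from h import *
S=cam('side')
def ony(u,v,y):
    o,d=ray(S,u,v); return o+d*(y-o[1])/d[1]
c=lambda u,v:(262+(u+.5)/12-.5,160+(v+.5)/12-.5)
print('tip left',ony(*c(122,230),.0145)); print('tip visible right',ony(*c(158,230),.0145))
print('plate left low/up',ony(*c(173,560),-.0145),ony(*c(162,330),-.0145))
print('plate right low',ony(*c(283,560),-.0145))
print('hung right',ony(*c(330,600),-.0105),ony(*c(345,400),-.0105))
print('shoulder right',ony(*c(383,280),.012), 'left',ony(*c(335,280),-.002))
# same tip in the first side image without occlusion (a_side): crop 255,160 x5
for u in (83,103): print('orig tip',ony(255+(u+.5)/5-.5,160+(92.5)/5-.5,.0145))
im=cv2.imread('pics/a_side.png')[172:190,268:296]; g=im.astype(int).sum(2)//3
print(g[2:14])
```

```text
tip left [0.46942001 0.0145     0.12501087]
tip visible right [0.47621823 0.0145     0.12483467]
plate left low/up [ 0.47768124 -0.0145      0.06913602] [ 0.47781431 -0.0145      0.11534855]
plate right low [ 0.49837363 -0.0145      0.06854135]
hung right [ 0.50682055 -0.0105      0.05834382] [ 0.51104698 -0.0105      0.0990121 ]
shoulder right [0.51852333 0.012      0.11456319] left [ 0.50978058 -0.002       0.11982975]
orig tip [0.46835538 0.0145     0.1267395 ]
orig tip [0.47741353 0.0145     0.12650536]
[[ 87 142 113  78  77  81  75  80  79  80  82  70  67  64  66  48  81  73
   83  84  88  90  90  93  68 112 104  86]
 [139 109  83  77  79  77  78  77  77  76  74  67  66  61  53  47  79  88
   84  80  84  93  90  89  83  91 140 114]
 [139  79  68  73  78  96  93  75  77  76  77  74  67  68  37  50  81  87
   88  80  86  85  77  71  72  65 126 111]
 [131  75  72  70  74  88  84  69  78  75  76  45  44  34  31  39  79  85
   83  88  86  78  67  69  67  54  97  83]
 [130 111  83  68  69  76  84  71  78  75  79  36  26  26  27  38  82  82
   80  85  88  75  69  68  66  56  62  50]
 [110 126 129  92  66  79  80  71  81  77  75  41  27  30  30  29  82  86
   97 170 208 109  69  66  67  48  77 160]
 [ 81  77  94  86  66  79  81 100 106 108 106  69  31  24  29  26 106 116
  107 211 228 115  64  56  58  59  93 179]
 [ 74  73  71  76  63  75  79  85  91 144 149  63  42  44  31  97 132 107
  155 207 196  99  53  51  56  58  93 160]
 [ 74  75  74  74  67  76  91  79  79  97 139  56  35  35  27  98 110 105
  105 180 166  84  52  52  52  58  98 146]
 [ 76  77  76  75  68  78  84  75  72  72  89  40  30  31  30  79  83  83
   72 137 131  70  46  43  46  51  87 117]
 [ 74  75  78  80  70  64  61  65  63  58  60  37  31  27  30  54  63  63
   64  96 100  54  36  37  40  47  75  81]
 [ 75  76  77  75  70  73  72  69  73  71  67  40  23  28  27  28  62  65
   63  83  88  53  36  29  34  30  65  65]]
```

The force is about 7 N, with the plunger nearly flush and both plates upright. I'll make a few more small steps until the force rises sharply.

Emit:
jog_arm(targets="0 -0.0002 0 0 0 0 0; 0 -0.0004 0 0 0 0 0; 0 -0.0005 0 0 0 0 0; 0 -0.0005 0 0 0 0 0; 0 -0.0005 0 0 0 0 0")

```text
time_s: 13.3
tcp_pos: [0.4911, 0.0135, 0.1487]
ee_rot: [3.139, -0.0, -1.627]
contact_force: [-9.3, 0.4, 0.1]
grip_width: 0.0315
```

Run:
```python
from h import *
for i in range(3):
  s=arm.state(); print(s['tcp_pos'].round(4),s['contact_force'].round(2),s['moment'].round(3),s['ee_rot'].round(4))
  if i<2: im=arm.snapshot('side')
```

```text
[0.4911 0.0135 0.1487] [-9.31  0.4   0.12] [ 0.108  2.049 -0.003] [ 3.139  -0.     -1.6273]
[0.4911 0.0135 0.1487] [-9.31  1.3   0.88] [0.142 2.022 0.069] [ 3.139  -0.     -1.6273]
[0.4911 0.0135 0.1487] [-8.1   0.84  0.43] [0.181 1.958 0.082] [ 3.139  -0.     -1.6274]
```

The commanded 0.5 mm gave only 0.2 mm of motion and the force jumped to about 9 N, so that is the solid shoulder. I'll ease back slightly, then lower.

Emit:
jog_arm(targets="0 0.0003 0 0 0 0 0; 0 0.0007 0 0 0 0 0; 0 0.0007 0.001 0 0 0 0; 0 0.0007 0.002 0 0 0 0; 0 0.0007 0.003 0 0 0 0")

```text
time_s: 13.9
tcp_pos: [0.4909, 0.0135, 0.1457]
ee_rot: [3.14, 0.0, -1.627]
contact_force: [-6.3, 0.1, -2.0]
grip_width: 0.0318
```

Run:
```python
from h import *
s=arm.state(); print(s['tcp_pos'].round(4),s['contact_force'].round(2),s['moment'].round(3),s['ee_rot'].round(4))
im=arm.snapshot('side'); cv2.imwrite('pics/ms.png',cv2.convertScaleAbs(im[:,:,::-1],alpha=1.5,beta=0)); crop('pics/ms.png','pics/ms1.png',262,160,312,215,12)
s=arm.state(); print(s['tcp_pos'].round(4),s['contact_force'].round(2),s['moment'].round(3))
```

```text
[0.4909 0.0135 0.1457] [-6.29  0.13 -1.96] [ 0.123  1.322 -0.033] [ 3.1403  0.     -1.6274]
[0.4908 0.0135 0.1456] [-5.53  0.6  -2.32] [0.124 1.157 0.016]
```

View pics/ms1.png

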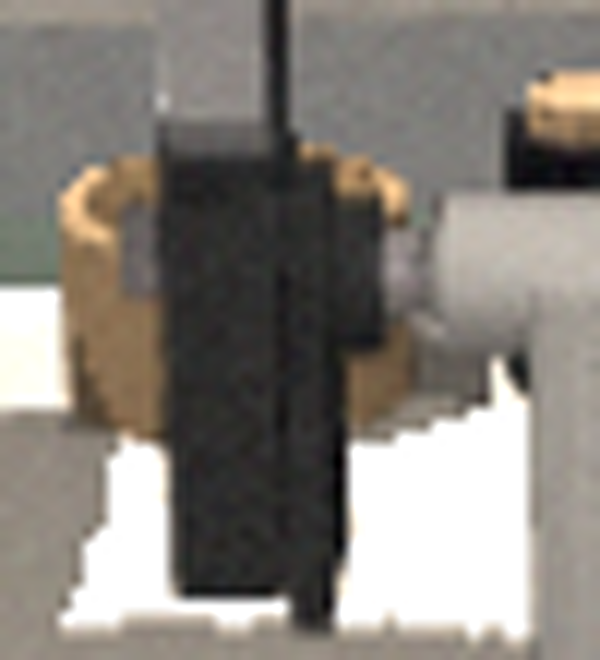

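Emit:
jog_arm(targets="0 0 0.001 0 0 0 0; 0 0 0.002 0 0 0 0; 0 0 0.003 0 0 0 0; 0 0 0.004 0 0 0 0; 0 0 0.004 0 0 0 0")

```text
time_s: 14.45
tcp_pos: [0.4908, 0.0135, 0.1416]
ee_rot: [3.14, 0.0, -1.627]
contact_force: [-6.4, 0.6, -3.1]
grip_width: 0.0319
```

Emit:
jog_arm(targets="0 0 0.001 0 0 0 0; 0 0 0.002 0 0 0 0; 0 0 0.003 0 0 0 0; 0 0 0.004 0 0 0 0; 0 0 0.004 0 0 0 0")

```text
time_s: 14.95
tcp_pos: [0.4908, 0.0135, 0.1376]
ee_rot: [3.14, 0.0, -1.627]
contact_force: [-5.4, 1.1, -3.0]
grip_width: 0.0318
```

Emit:
jog_arm(targets="0 0 0.001 0 0 0 0; 0 0 0.002 0 0 0 0; 0 0 0.003 0 0 0 0; 0 0 0.003 0 0 0 0; 0 0 0.003 0 0 0 0")

```text
time_s: 15.45
tcp_pos: [0.4908, 0.0135, 0.1346]
ee_rot: [3.14, 0.0, -1.627]
contact_force: [-5.3, 0.4, -3.1]
grip_width: 0.0316
```

Still free. The slot edge should be about 1 mm above the bar, so I'll use smaller steps.

Emit:
jog_arm(targets="0 0 0.0003 0 0 0 0; 0 0 0.0006 0 0 0 0; 0 0 0.0009 0 0 0 0; 0 0 0.0009 0 0 0 0; 0 0 0.0009 0 0 0 0")

```text
time_s: 15.95
tcp_pos: [0.4908, 0.0135, 0.1338]
ee_rot: [3.14, 0.0, -1.627]
contact_force: [-6.1, 0.2, -2.7]
grip_width: 0.0317
```

Emit:
jog_arm(targets="0 0 0.0002 0 0 0 0; 0 0 0.0004 0 0 0 0; 0 0 0.0005 0 0 0 0; 0 0 0.0005 0 0 0 0; 0 0 0.0005 0 0 0 0")

```text
time_s: 16.45
tcp_pos: [0.4909, 0.0135, 0.1334]
ee_rot: [3.14, 0.0, -1.627]
contact_force: [-7.2, 0.0, -0.0]
grip_width: 0.0318
```

Emit:
jog_arm(targets="0 0 0.0002 0 0 0 0; 0 0 0.0003 0 0 0 0; 0 0 0.0003 0 0 0 0; 0 0 0.0003 0 0 0 0; 0 0 0.0003 0 0 0 0")

```text
time_s: 16.95
tcp_pos: [0.4909, 0.0135, 0.1333]
ee_rot: [3.14, 0.0, -1.627]
contact_force: [-7.6, 0.9, 0.7]
grip_width: 0.0319
```

Run:
```python
from h import *
s=arm.state(); print(s['tcp_pos'].round(4),s['contact_force'].round(2),s['moment'].round(3),s['ee_rot'].round(4))
im=arm.snapshot('side'); cv2.imwrite('pics/ns.png',cv2.convertScaleAbs(im[:,:,::-1],alpha=1.5,beta=0)); crop('pics/ns.png','pics/ns1.png',262,160,312,215,12)
s=arm.state(); print(s['tcp_pos'].round(4),s['contact_force'].round(2),s['moment'].round(3))
im=arm.snapshot('wrist'); cv2.imwrite('pics/n.png',cv2.convertScaleAbs(im[:,:,::-1],alpha=2.2,beta=0)); crop('pics/n.png','pics/n1.png',250,150,390,290,5)
```

```text
[0.4909 0.0135 0.1333] [-7.57  0.91  0.72] [0.111 1.614 0.029] [ 3.1404e+00  1.0000e-04 -1.6274e+00]
[0.4909 0.0135 0.1333] [-7.89  0.75  1.49] [0.149 1.57  0.028]
```

View pics/ns1.png

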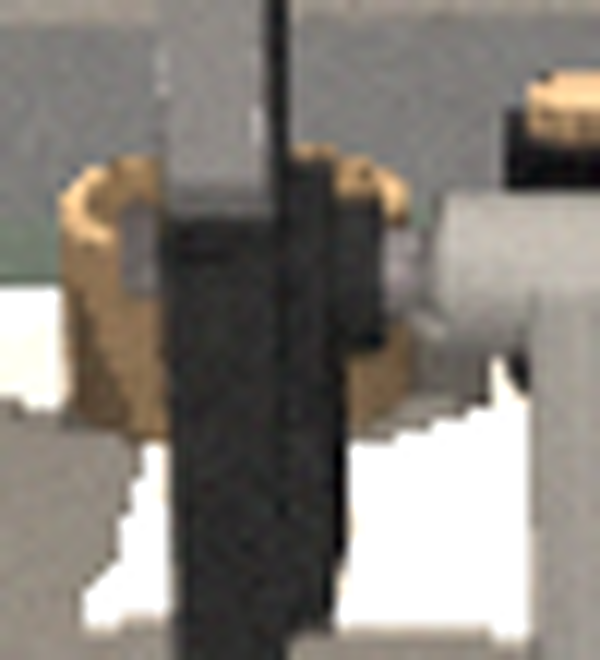

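View pics/n1.png

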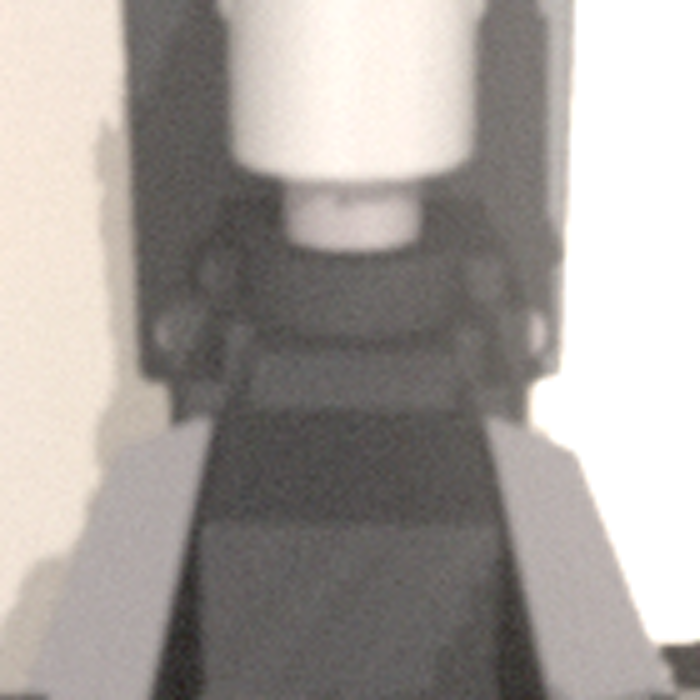

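The slot edge is resting on the bar behind the tip: Fz went from -3 to about +1 N at z 0.1333. I'll ease back towards the tip before letting go so the plunger doesn't snap the plates forward.

Emit:
jog_arm(targets="0 0.0004 0 0 0 0 0; 0 0.0008 0 0 0 0 0; 0 0.0012 0 0 0 0 0; 0 0.0016 0 0 0 0 0; 0 0.0018 0 0 0 0 0")

```text
time_s: 17.55
tcp_pos: [0.4897, 0.0135, 0.1333]
ee_rot: [-3.141, 0.0, -1.627]
contact_force: [-2.8, 0.5, -0.6]
grip_width: 0.0314
```

Emit:
jog_arm(targets="0 0.0002 0 0 0 0 0; 0 0.0003 0 0 0 0 0; 0 0.0004 0 0 0 0 0; 0 0.0004 0 0 0 0 0; 0 0.0004 0 0 0 0 0")

```text
time_s: 18.05
tcp_pos: [0.4893, 0.0136, 0.1333]
ee_rot: [-3.141, 0.0, -1.627]
contact_force: [-3.1, 1.6, 2.3]
grip_width: 0.0316
```

Emit:
jog_arm(targets="0 0 0 0 0 0 0.30; 0 0 0 0 0 0 0.34; 0 0 0 0 0 0 0.36; 0 0 0 0 0 0 0.4; 0 0 0 0 0 0 0.45", squeeze=10)

```text
time_s: 18.55
tcp_pos: [0.4893, 0.0135, 0.1331]
ee_rot: [-3.141, -0.0, -1.628]
contact_force: [-0.2, -0.2, -0.6]
grip_width: 0.041
```

Run:
```python
from h import *
s=arm.state(); print(s['tcp_pos'].round(4),s['contact_force'].round(2),s['moment'].round(3),s['grip_width'])
im=arm.snapshot('side'); cv2.imwrite('pics/os.png',cv2.convertScaleAbs(im[:,:,::-1],alpha=1.5,beta=0)); crop('pics/os.png','pics/os1.png',250,140,330,240,6)
im=arm.snapshot('wrist'); cv2.imwrite('pics/o.png',cv2.convertScaleAbs(im[:,:,::-1],alpha=2.2,beta=0)); crop('pics/o.png','pics/o1.png',250,150,390,290,5)
s=arm.state(); print(s['contact_force'].round(2),s['moment'].round(3),s['grip_width'])
```

```text
[0.4893 0.0135 0.1331] [-0.23 -0.21 -0.59] [0.024 0.052 0.007] 0.041008932099579315
[0.88 0.38 0.63] [ 0.026  0.039 -0.008] 0.04229079321726777
```

View pics/os1.png

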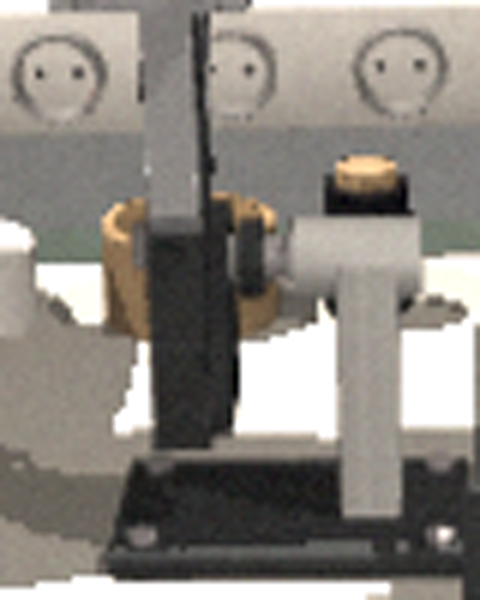

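View pics/o1.png

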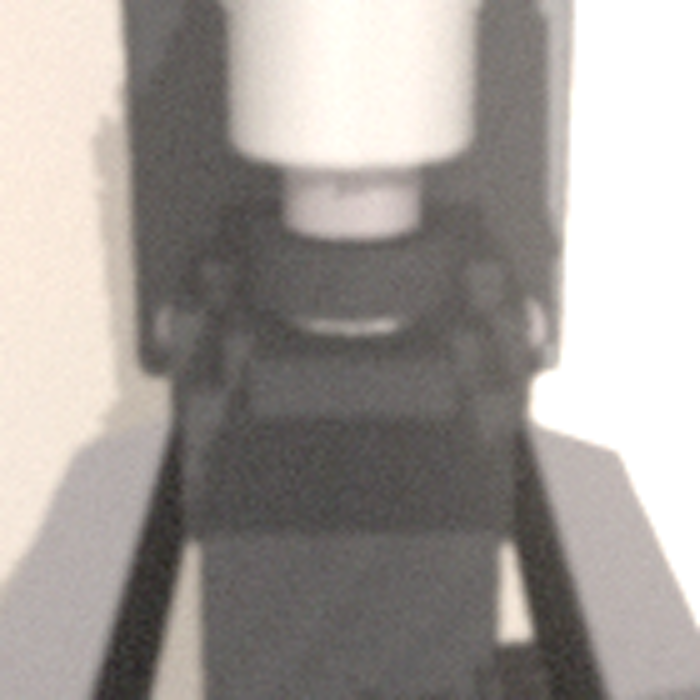

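The plate is released and hangs upright; the force and moment have returned to zero. The plunger, visible at (350,327) in the wrist crop, presses both plates against the tip. I'll open wider and withdraw straight up.

Emit:
jog_arm(targets="0 0 0 0 0 0 0.6; 0 0 0 0 0 0 0.65; 0 0 0 0 0 0 0.65; 0 0 -0.003 0 0 0 0.65; 0 0 -0.010 0 0 0 0.65")

```text
time_s: 19.15
tcp_pos: [0.4889, 0.0136, 0.1432]
ee_rot: [3.141, 0.0, -1.628]
contact_force: [-0.3, -0.4, 0.4]
grip_width: 0.0613
```

Emit:
jog_arm(targets="0 0 -0.015 0 0 0 0.65; 0 0 -0.035 0 0 0 0.65; 0 0 -0.060 0 0 0 0.65; 0 0 -0.090 0 0 0 0.65; 0 0 -0.110 0 0 0 0.65")

```text
time_s: 19.65
tcp_pos: [0.4894, 0.0136, 0.2558]
ee_rot: [-3.139, 0.0, -1.627]
contact_force: [0.4, 0.3, -0.2]
grip_width: 0.061
```

Emit:
jog_arm(targets="0 0.010 -0.005 0 0 0 0.65; 0 0.030 -0.010 0 0 0 0.65; 0 0.050 -0.010 0 0 0 0.65; 0 0.060 -0.010 0 0 0 0.65; 0 0.060 -0.010 0 0 0 0.65")

```text
time_s: 20.15
tcp_pos: [0.4283, 0.017, 0.2631]
ee_rot: [-3.141, 0.0, -1.627]
contact_force: [0.6, 0.3, -0.2]
grip_width: 0.0611
```

Run:
```python
from h import *
s=arm.state(); print(s['tcp_pos'].round(4),s['contact_force'].round(2),s['time_s'])
np.save('s5.npy',np.r_[s['tcp_pos'],s['ee_rot']])
im=arm.snapshot('wrist'); cv2.imwrite('pics/p.png',cv2.convertScaleAbs(im[:,:,::-1],alpha=1.8,beta=0)); crop('pics/p.png','pics/p1.png',240,40,400,200,5)
im=arm.snapshot('side'); cv2.imwrite('pics/ps.png',cv2.convertScaleAbs(im[:,:,::-1],alpha=1.5,beta=0)); crop('pics/ps.png','pics/ps1.png',250,140,330,240,6)
```

```text
[0.4283 0.017  0.2631] [ 0.58  0.29 -0.23] 20.15
```

View pics/p1.png

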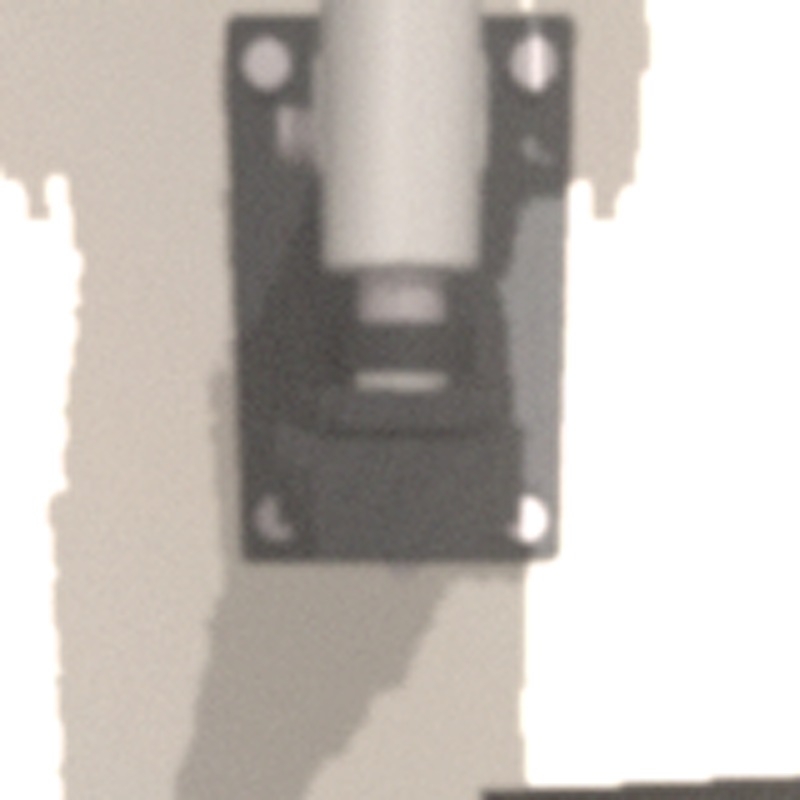

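View pics/ps1.png

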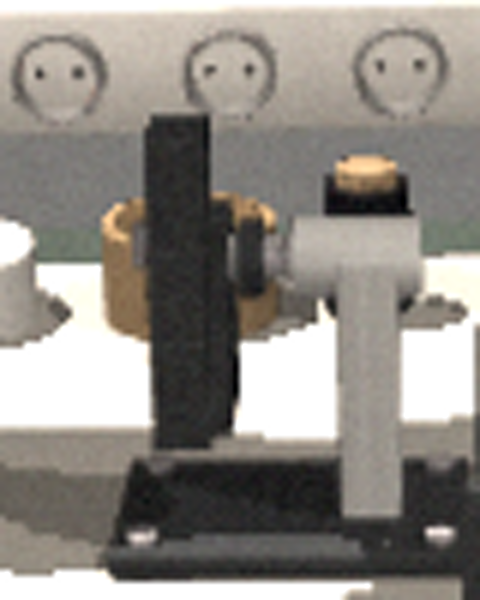

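View pics/ps.png

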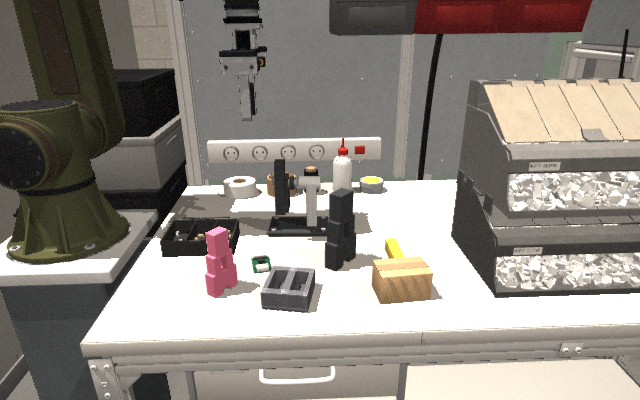

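Run:
```python
from h import *
S=cam('side'); T=cam('top')
a=arm.snapshot('side'); b=cv2.imread('pics/ps.png')
cv2.imwrite('pics/qs.png',cv2.convertScaleAbs(a[:,:,::-1],alpha=1.5,beta=0))
print('change px', (np.abs(cv2.imread('pics/qs.png').astype(int)-b).sum(2)[150:235,260:335]>60).sum())
for z in (.167,.047): print(z,[proj(S,(x,y,z)).round(1) for x,y in ((.479,-.0015),(.501,-.003))])
print('seen top', 250+147/6,140+115/6,250+208/6,'bottom',250+155/6,140+447/6)
t=arm.snapshot('top'); cv2.imwrite('pics/qt.png',cv2.convertScaleAbs(t[:,:,::-1],alpha=1.8,beta=0)); crop('pics/qt.png','pics/qt1.png',215,160,295,260,6)
```

```text
change px 1
0.167 [array([274.7, 163. ]), array([284.7, 162.9])]
0.047 [array([277.2, 212.8]), array([286.7, 212.8])]
seen top 274.5 159.16666666666666 284.6666666666667 bottom 275.8333333333333 214.5
```

View pics/qt1.png

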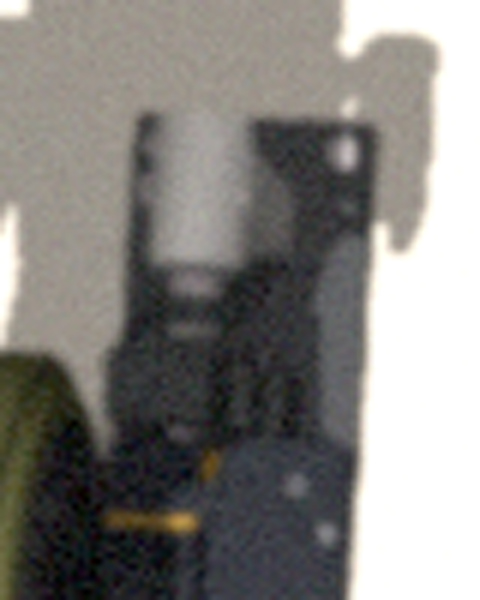

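The plates are at rest (no change between two pictures), upright and behind the tip, and the gripper is clear.

```bash
python3 -c "
from h import *
print(arm.state()['time_s']); print(arm.finish_job())"
```

```text
20.35
the job is handed in; nothing more can be done
None
```

The tall plate now hangs by its slot on the bar, in front of the first plate. I handed the job in at 20.35 s; no verdict was reported.

- **Pick-up:** I lifted the tall plate out of the block by the upper half of its neck and lined its slot up with the bar to under 1 mm. I then passed the slot over the tip.
- **Push:** I pressed the first plate back until the force jumped to about 9 N with almost no further movement, which I took as the shoulder. Measured wrist force stayed under 10 N along the bar.
- **Letting down:** I eased back, lowered the plate 15 mm behind the tip until the bar took its weight, eased forward to the tip and let go.

**Last checks:**
- Force and moment were back to zero, and the gripper was withdrawn.
- Two side pictures 0.05 s apart showed both plates still, upright (the tall one leaning an estimated 1.5° at most) and pressed by the plunger towards the tip.
- The bystanders looked untouched in the side view; I did not measure their positions.

**Disagreements:**
- While pushing, the side camera suggested the plates were about 2 mm short of the shoulder when the force readings suggested nearly flush. That is within the camera's 2 mm calibration error, so I pressed on until the force jump settled it.
- The tall plate moved only about 1.6 mm forward before the resistance changed, against the nominal 2.5 mm. I put that down to friction on the bar or early contact with the tip.

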